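# Stow loose caps and collars behind the dust window

## Task

Tidy the small parts before the break: slide the dust cabinet's window all the way up by its bar, draw the tray out by its black grip, and put every red cap lying on the bench into the red-rimmed bin and every yellow collar into the yellow-rimmed bin. Then push the loaded tray fully home, with both bins standing in it, and gently slide the window all the way down again without slamming it. Leave the other things on the bench where they are.

Things in the scene. Friction and masses are not known exactly. Their poses are not given: they have to be found in the camera images.
- hatch: fixed clear dust cabinet, blue back, 195 mm deep, 265 wide, 134 high; its front is a window sliding between two aluminium posts (18 wide, 34 deep, 256 high, centred at y = +-141). Origin on the bench at the middle of the window plane; x points into the cabinet (the tray comes out along -x), y along the window, z up. Inner face of the back wall, the tray's stop: x = 185; inside 245 wide
- window (a joint): height of the window above closed, m: 0 closed (lower stop), 0.12 fully up (upper stop). Counterbalanced: it stays where it is left; about 5 N move it either way. Clear panel 8 mm thick with yellow edges; when closed its lower edge is 14 mm, its upper edge 134 mm above the bench
- window_grip (a point): middle of the black bar on top of the window: 14 mm square, 120 mm long along the cabinet's y, on a stay at either end (96 mm free between), centre 32 mm above the window's upper edge (166 mm above the bench when closed), in the window plane. Moves with the window; axes as the cabinet's
- tray: loose aluminium tray, 162 (x) x 219 (y) mm, floor 4 mm, rim 16 mm high, 0.3 to 0.6 kg, slides on the bench; origin: centre of its underside, axes parallel to the cabinet's when home. Home: against the back wall, origin at x = 104 mm in the cabinet's frame. A tongue 26 mm wide, 5 mm thick runs from its front along -x, under the closed window, to the grip
- tray_grip (a point): middle of the tray's black upright grip block, 36 mm above the bench: block 30 x 30 mm, top 55 mm above the bench, 199 mm from the tray's origin along its -x; axes as the tray's. With the tray home it stands 95 mm in front of the window
- bin_red: open blue bin with a red rim and red floor patch; outside 152 (x) x 103 (y) x 36 mm high, walls and floor 3 mm, 120 g, loose; origin: centre of its underside, on the tray's floor (4 mm above the bench). The two bins stand side by side on the tray, centres 105 mm apart along the tray's y; which is on which side varies. Axes parallel to the tray's
- bin_yellow: open blue bin with a yellow rim and yellow floor patch; outside 152 (x) x 103 (y) x 36 mm high, walls and floor 3 mm, 120 g, loose; origin: centre of its underside, on the tray's floor (4 mm above the bench). The two bins stand side by side on the tray, centres 105 mm apart along the tray's y; which is on which side varies. Axes parallel to the tray's
- cap0: red plastic screw cap: plain upright cylinder, 36 mm diameter, 22 mm high, 20 g; origin at the centre of its underside, z up along its axis. May be absent
- cap1: red plastic screw cap: plain upright cylinder, 36 mm diameter, 22 mm high, 20 g; origin at the centre of its underside, z up along its axis. May be absent
- cap2: red plastic screw cap: plain upright cylinder, 36 mm diameter, 22 mm high, 20 g; origin at the centre of its underside, z up along its axis. May be absent
- collar0: yellow plastic collar with a black bore: flange 38 mm diameter and 8 mm high, on it a hub 28 mm diameter up to 28 mm above the underside, 20 g; origin at the centre of its underside, z up along its axis. May be absent
- collar1: yellow plastic collar with a black bore: flange 38 mm diameter and 8 mm high, on it a hub 28 mm diameter up to 28 mm above the underside, 20 g; origin at the centre of its underside, z up along its axis. May be absent
- collar2: yellow plastic collar with a black bore: flange 38 mm diameter and 8 mm high, on it a hub 28 mm diameter up to 28 mm above the underside, 20 g; origin at the centre of its underside, z up along its axis. May be absent
- coupling: bystander: brass hose coupling among the parts, 28 mm diameter, 44 mm high, origin at the centre of its underside
- weight: bystander: small steel weight with a knob among the parts, 34 mm diameter, 38 mm high, origin at the centre of its underside
- dispenser: bystander: white bottle, 50 mm diameter, 120 mm high, origin at the centre of its underside
- pot: bystander: grey cup, 70 mm diameter, 50 mm high, origin at the centre of its underside
- driver: bystander: screwdriver lying on the bench, about 200 mm long along its x
Mind the look-alikes: they are no part of the job. Leave any orange or pink look-alike of the collar0 alone.

How it is judged:
By the outcome, as a careful person would: the job done as asked, in the order asked, and still so for the second after the job is handed in, with the robot touching nothing.
Of cap0, cap1, cap2, collar0, collar1, collar2 only 4 to 6 are there at a start; the rules pass over those that are not, and their reading is None.
At some moment in a run one of cap0, cap1, cap2, collar0, collar1, collar2 may be knocked a few centimetres aside while the robot is not near it.
Once in a run the grip may slacken for a moment while it holds something.
It also fails if it takes over 210 s, if anything falls off the work surface, if the arm or the gripper's body presses on something with over 40 N, if the wrist force passes 120 N, or if a joint passes its speed limit or range.

## Robot

A 6-joint arm with a two-finger parallel gripper is mounted at the origin on the work surface. World frame = base frame: x ahead of the robot, y to its left, z up, the work surface at z = 0. Lengths are in m, angles in rad, forces in N, time in s.
With the tool pointing down it reaches from about 0.225 to 0.875 m from the base axis. Payload 3.4 kg.
Tool frame: the origin (TCP) lies on the centre line of the jaws, within the pads' length; the fingertips stand 19 mm ahead of it and the grasp point (between the pads) is the TCP (nose_length is the distance from the TCP to the fingertips, in m); z points along the fingers, y is the direction in which the jaws open and shut (so a half turn about z gives the same grasp; the last joint's range is limited). The gripper opens to 85 mm and grips with 20 to 120 N. Pads are 22 mm wide; open, the fingers measure 114 mm over their backs; the gripper's body (76 mm by 85 mm) begins 54 mm behind the grasp point. The pads swing forward as they close: fully open they stand 13 mm farther back than shut.
Start: joints at [-1.416, 0.276, 1.505, -0, 1.361, -0.121], TCP at [0.157, -0.553, 0.25] pointing down, gripper open.
Joint ranges: [-2.89, 2.89], [-0.75, 2.08], [0.22, 2.7], [-1.18, 4.32], [0.11, 2.71], [-2.7, 2.7]. Speed limits (rad/s): [2.57, 2.57, 3.14, 3.14, 3.14, 3.14].

## Interface

Orientations are given as a unit quaternion [w, x, y, z].
In Python, from rig import * gives the robot as it stands.
- The arm moves only by the shell command python3 -m jog 'ROWS' [OPENING] [FORCE]. ROWS is JSON, one flat list of numbers, 6 for each row, row after row: the shift along the tool's x, y, z in mm, then the turn, a rotation vector about the tool's x, y, z in degrees. In form: [tx, ty, tz, wx, wy, wz, tx, ty, tz, wx, wy, wz, ...]. A call has 1 to 10 rows; each row is the pose to reach, as a shift and turn from the pose commanded when the call began, along the tool's axes at that moment; what a row does not reach only later rows make up. A row lasts 1/8 s, in which the tool goes at most 62.5 mm and 10.7 degrees, less where a joint would pass 70% of its speed; a pose out of reach is approached as far as the arm can. A call with a gripper value outside its range is refused whole. OPENING is the closure, from 0 (fully open) to 1 (shut), set as the call begins (- or left out, the last holds). The fingers move at their own pace and stop on an object; FORCE is the grip in N (left out, the last holds). Time passes only in rows, so rows that repeat a pose let the fingers close. It gives the time, the measured TCP pose, the force and the opening at its end, in the units of the state.
- get_state(): the state, without advancing time (a new reading comes with each control period).
- get_image(name): name is "side" or "top"; returns a dict with "frame" (420x560x3 uint8, red, green, blue), "camera_matrix" (3x3 intrinsics, pixels), "rvec" (rotation vector, rad) and "tvec" (3), from world to camera coordinates, as OpenCV has them. Camera axes: x right, y down, z forward; pixel columns grow to the right and rows downward; lengths in m; the calibration is good to about 2 mm. A picture is of the moment at which its call begins. There is no depth.
- sign_off(): hands the job in, once; it reports no verdict.
The state is a dict: "clock": time; "qpos": joint angles; "qd": joint speeds; "effort": joint torques, N m; "position": TCP position; "ee_rot": TCP orientation; "contact_force": force on the tool from outside, world axes, zero at the start; "moment": the same for the moment, N m; "width": finger opening in m.
Only numpy, scipy, OpenCV 4.12 (cv2) and the standard library are available. Lean on these libraries where they do the work, as an engineer would, in place of code of your own. Each camera call takes 0.05 s, during which the arm holds its last target.

## Working session

There is one attempt and no reset: what is moved stays moved. The work goes in short steps, Python scripts to look and compute and a shell command to move; the robot and the scene stay as the last step left them, time stands still between calls to the robot, and variables do not carry over. Pictures are saved under pics/ and viewed, and the job is handed in when it is done.

```bash
ls; mkdir -p pics; cat > h.py <<'E'
from rig import *
import numpy as np, cv2
from scipy.spatial.transform import Rotation as R
def shot(n,fn=None):
    d=get_image(n)
    if fn: cv2.imwrite('pics/'+fn,cv2.cvtColor(d['frame'],cv2.COLOR_RGB2BGR))
    return d
def ray(d,u,v,z):
    K=np.array(d['camera_matrix']);Rm=cv2.Rodrigues(np.array(d['rvec'],float))[0];t=np.array(d['tvec'],float).ravel()
    c=-Rm.T@t; r=Rm.T@np.linalg.inv(K)@np.array([u,v,1.]); return c+r*(z-c[2])/r[2]
def proj(d,P):
    return cv2.projectPoints(np.array(P,float).reshape(-1,3),np.array(d['rvec'],float),np.array(d['tvec'],float),np.array(d['camera_matrix'],float),None)[0].reshape(-1,2)
def crop(d,x0,y0,x1,y1,s,fn):
    im=cv2.cvtColor(d['frame'],cv2.COLOR_RGB2BGR)[y0:y1,x0:x1]
    cv2.imwrite('pics/'+fn,cv2.resize(im,None,fx=s,fy=s,interpolation=cv2.INTER_CUBIC))
E
python3 - <<'E'
from h import *
s=get_state();print({k:np.round(v,3).tolist() for k,v in s.items()})
for n in('top','side'):
    d=shot(n,n+'0.png')
    Rm=cv2.Rodrigues(np.array(d['rvec'],float))[0];print(n,-Rm.T@np.array(d['tvec']).ravel(),np.array(d['camera_matrix']).tolist())
    np.save(n+'.npy',d,allow_pickle=True)
E
```

```text
pics
{'clock': 0.0, 'qpos': [-1.416, 0.277, 1.506, 0.0, 1.361, -0.121], 'qd': [0.0, -0.002, 0.001, -0.0, -0.003, -0.001], 'effort': [0.0, -41.677, -24.581, -0.0, 0.011, -0.0], 'position': [0.157, -0.553, 0.249], 'ee_rot': [-0.001, 0.991, 0.137, -0.0], 'contact_force': [0.8, 0.083, -0.054], 'moment': [0.053, -0.003, -0.029], 'width': 0.085}
top [0.40208079 0.01400334 1.23911451] [[417.2400614764557, 0.0, 278.96798089677924], [0.0, 417.2400614764557, 209.38828991674143], [0.0, 0.0, 1.0]]
side [ 0.22999029 -0.6614446   0.82209801] [[443.16473556180375, 0.0, 285.0510468831311], [0.0, 443.16473556180375, 213.23854893666245], [0.0, 0.0, 1.0]]
```

View pics/top0.png

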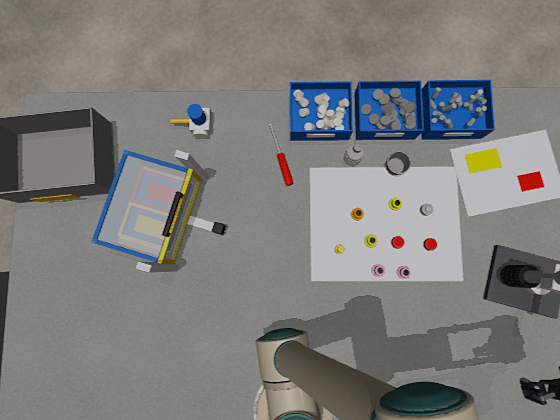

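View pics/side0.png

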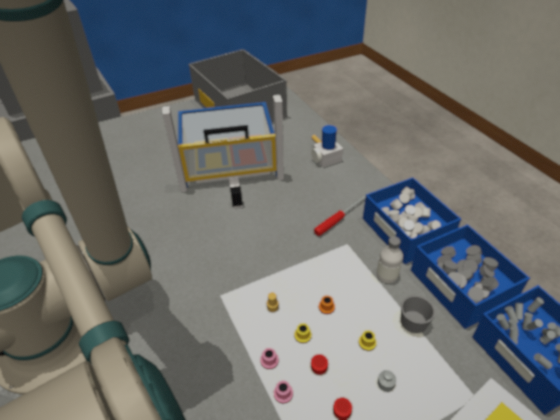

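```bash
python3 - <<'E'
from h import *
d=np.load('top.npy',allow_pickle=True).item()
crop(d,80,140,245,280,4.8,'c1.png'); crop(d,300,160,470,285,4.7,'c2.png')
E
```

```text
(no output)
```

View pics/c1.png

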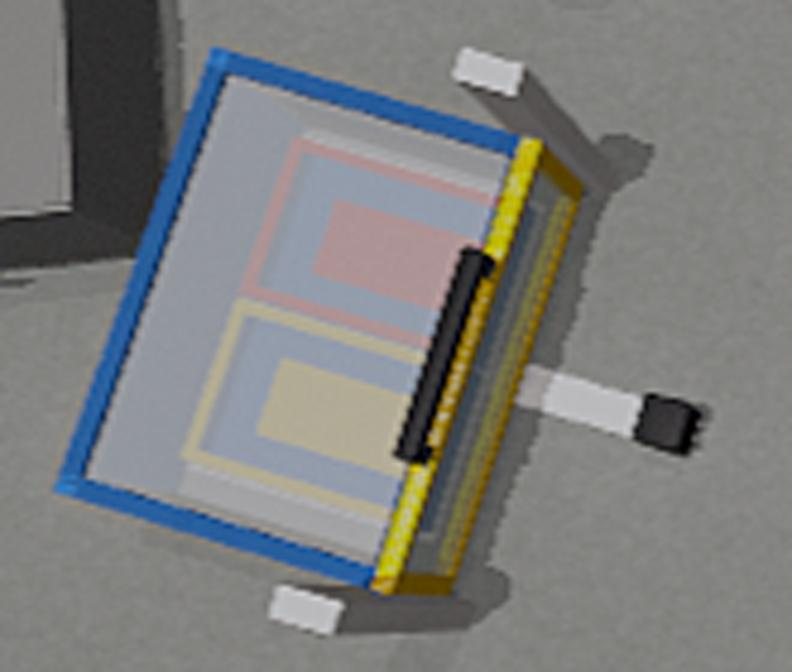

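View pics/c2.png

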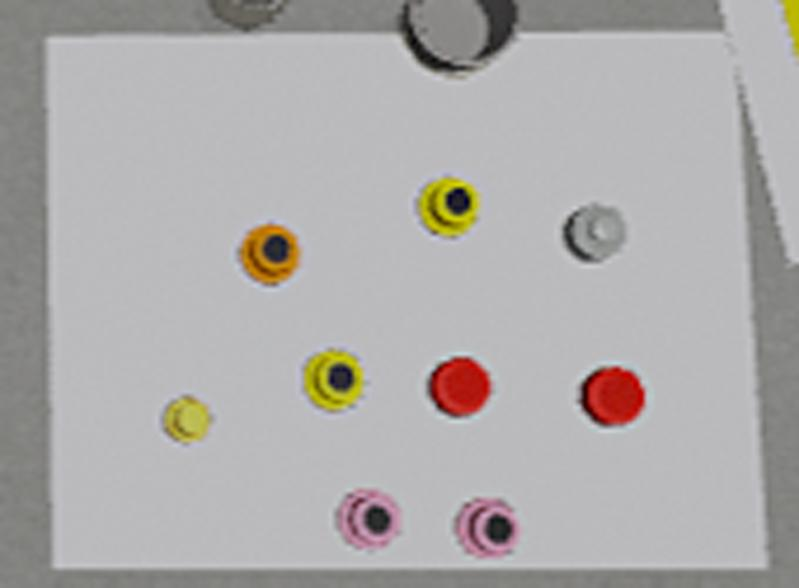

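```bash
python3 - <<'E'
from h import *
d=np.load('top.npy',allow_pickle=True).item()
def p(x,y,z,o=1):
    u,v=((80+x/4.8,140+y/4.8) if o==1 else (300+x/4.7,160+y/4.7)); return ray(d,u,v,z)
a=p(489,71,.256);b=p(307,610,.256);print('posts',a,b,np.linalg.norm(a-b),(a+b)/2)
y=(a-b)/np.linalg.norm(a-b); 
y0=y
print('ydir',y)
for n,q in dict(bar1=(475,256,.173),bar2=(416,452,.173),grip=(666,421,.055),winL=(385,582,.134),winR=(529,145,.134),backL=(68,488,.134),backR=(216,57,.134)).items(): print(n,p(*q))
for n,q in dict(ya=(458,202,.028),yb=(341,377,.028),ra=(461,384,.022),rb=(614,393,.022),org=(276,249,.028),brass=(190,416,.044),wt=(601,230,.038),pk1=(377,519,.028),pk2=(498,527,.028)).items(): print(n,p(*q,2))
E
```

```text
posts [0.67224697 0.27416187 0.256     ] [0.40130345 0.35556614 0.256     ] 0.28290819824354024 [0.53677521 0.31486401 0.256     ]
ydir [ 0.95770828 -0.28774096  0.        ]
bar1 [0.59174429 0.30060112 0.173     ]
bar2 [0.48516958 0.32907168 0.173     ]
grip [0.51241566 0.21471834 0.055     ]
winL [0.41646229 0.355244   0.134     ]
winR [0.66243553 0.28228451 0.134     ]
backL [0.4686874 0.535129  0.134    ]
backR [0.71522361 0.46411881 0.134     ]
ya [ 0.58559022 -0.30252867  0.028     ]
yb [ 0.47726846 -0.22689325  0.028     ]
ra [ 0.47314685 -0.30147121  0.022     ]
rb [ 0.46739625 -0.39462012  0.022     ]
org [ 0.55665416 -0.18928905  0.028     ]
brass [ 0.45291768 -0.13202969  0.044     ]
wt [ 0.56630103 -0.38633192  0.038     ]
pk1 [ 0.39098403 -0.24595789  0.028     ]
pk2 [ 0.38612349 -0.31878383  0.028     ]
```

```bash
cat >> h.py <<'E'
O=np.array([.5377,.3148,0]);YAW=73.3
def cab(x,y,z):
    a=np.radians(YAW);return O+np.array([x*np.cos(a)-y*np.sin(a),x*np.sin(a)+y*np.cos(a),z])
def row(*tg):
    s=get_state();q=s['ee_rot'];Rc=R.from_quat([q[1],q[2],q[3],q[0]])
    print('t',round(s['clock'],2),'pos',np.round(s['position'],4),'w',round(float(s['width']),4),'F',np.round(s['contact_force'],1))
    for p,phi in tg:
        Rt=R.from_euler('z',phi,degrees=True)*R.from_euler('x',180,degrees=True)
        rv=(Rc.inv()*Rt).as_rotvec(degrees=True)
        if abs(rv[2])>179: pass
        print(np.round(Rc.inv().apply(np.array(p)-s['position'])*1000,1).tolist(),np.round(rv,1).tolist())
E
python3 - <<'E'
from h import *
d=np.load('top.npy',allow_pickle=True).item()
for q in((270,125),(292,186),(278,155)):print(ray(d,*q,.01))
print(ray(d,397,163,.05),ray(d,354,155,.1))
row((cab(0,0,.26),163.3))
E
```

```text
[0.83152016 0.07076819 0.01      ]
[0.64122651 0.00446518 0.01      ]
[0.73696516 0.04634125 0.01      ]
[ 0.69957803 -0.30010802  0.05      ] [ 0.71082514 -0.16845382  0.1       ]
t 0.1 pos [ 0.1565 -0.5528  0.2496] w 0.0852 F [-0.1 -0.2 -0.6]
[603.1, -731.0, -9.2] [-0.0, -0.1, -147.5]
```

```bash
python3 -m jog '[603,-731,-20,0,0,-147.5,603,-731,-20,0,0,-147.5,603,-731,-20,0,0,-147.5,603,-731,-20,0,0,-147.5,603,-731,-20,0,0,-147.5,603,-731,-20,0,0,-147.5,603,-731,-20,0,0,-147.5,603,-731,-20,0,0,-147.5,603,-731,-20,0,0,-147.5,603,-731,-20,0,0,-147.5]' 0.4; python3 -c "
from h import *
row((cab(0,0,.26),163.3))"
```

```text
clock: 1.35
position: [0.4082, 0.0208, 0.2635]
ee_rot: [0.0, 0.473, 0.881, -0.0]
contact_force: [1.2, -0.0, -0.1]
width: 0.0512
t 1.35 pos [0.4082 0.0208 0.2635] w 0.0512 F [ 1.2 -0.  -0.1]
[173.2, 270.6, 3.4] [-0.0, 0.1, -39.7]
```

```bash
python3 -m jog '[173,270,3,0,0,-39.7,173,270,3,0,0,-39.7,173,270,3,0,0,-39.7,173,270,3,0,0,-39.7,173,270,3,0,0,-39.7,173,270,3,0,0,-39.7,173,270,3,0,0,-39.7]'; python3 -c "
from h import *
row((cab(0,0,.17),163.3))
d=shot('side');crop(d,140,40,320,220,3.3,'s1.png');
print(proj(d,[cab(0,0,.166),cab(0,.06,.166),cab(0,-.06,.166),cab(-.095,0,.055)]))
d=shot('top');print(proj(d,[cab(0,0,.166),cab(0,.06,.166),cab(0,-.06,.166),cab(-.095,0,.055)]));crop(d,80,140,245,280,4.8,'s2.png')"
```

```text
clock: 2.22
position: [0.5385, 0.3114, 0.2594]
ee_rot: [-0.001, 0.148, 0.989, -0.001]
contact_force: [-0.2, -1.0, 0.5]
width: 0.0512
t 2.23 pos [0.5385 0.3114 0.2594] w 0.0512 F [-0.2 -1.   0.5]
[1.6, 3.2, 89.4] [-0.1, -0.1, -0.3]
[[226.13377144 133.83148201]
 [203.59851865 136.36907186]
 [248.39994899 131.32419148]
 [233.47211542 188.03218199]]
[[173.59670399 214.24501135]
 [166.24592629 236.2818963 ]
 [180.84823965 192.50564397]
 [215.56884855 228.42135206]]
```

View pics/s1.png

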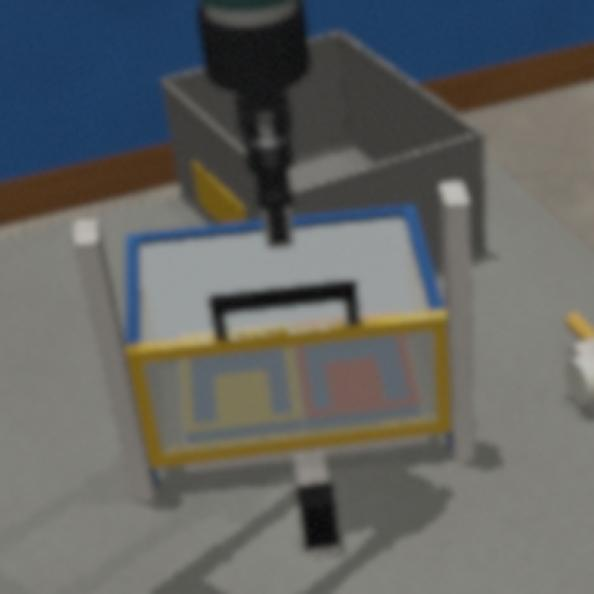

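View pics/s2.png

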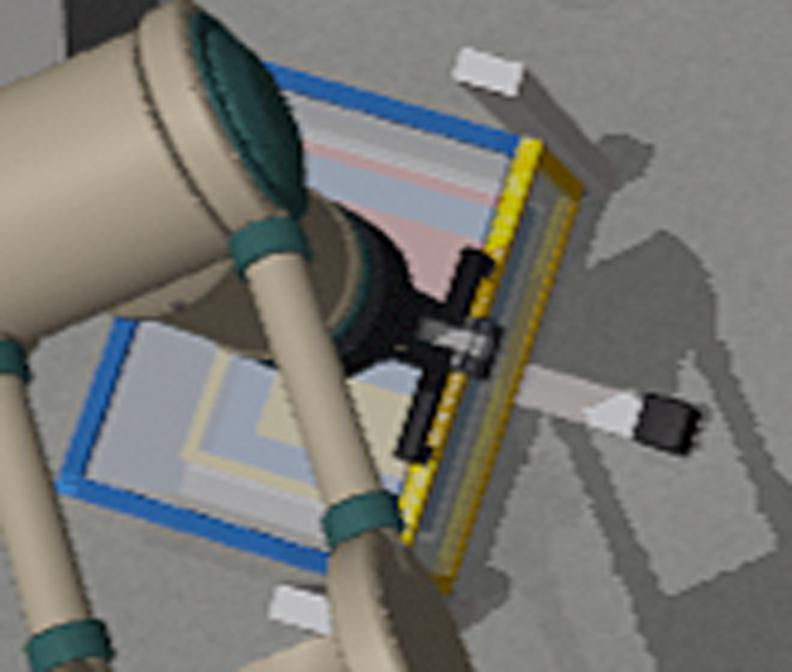

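```bash
python3 -c "
from h import *
s=np.load('side.npy',allow_pickle=True).item()
P=[cab(0,.141,.256),cab(0,-.141,.256),cab(0,.13,.134),cab(0,-.13,.134),cab(.19,.13,.134),cab(.19,-.13,.134),cab(-.095,0,.055),cab(0,0,.173)]
print((proj(s,P)-[140,40])*3.3)
d=np.load('top.npy',allow_pickle=True).item()
print((proj(d,P)-[80,140])*4.8)
"
```

```text
[[ 85.47813148 229.54896036]
 [452.40965931 191.23710176]
 [129.16646044 360.94851045]
 [443.61635165 324.68589498]
 [127.7986992  242.04112263]
 [410.73481428 212.11547154]
 [308.4579809  488.50620056]
 [283.31113412 302.27489786]]
[[307.62006249 607.23303021]
 [488.79490017  70.03196992]
 [390.33619425 587.98591447]
 [537.47746667 145.32098679]
 [ 69.65405179 489.62341327]
 [224.24347066  54.23846837]
 [650.73047302 424.4224899 ]
 [445.70819599 354.76509955]]
```

```bash
python3 -m jog '[1.5,3,30,0,0,-0.3,1.5,3,60,0,0,-0.3,1.5,3,83,0,0,-0.3,1.5,3,83,0,0,-0.3,1.5,3,83,0,0,-0.3]';  python3 -c "
from h import *
row((cab(0,0,.286),163.3))
d=shot('side');crop(d,140,40,320,220,3.3,'s1.png')"
```

```text
clock: 2.95
position: [0.5389, 0.3141, 0.1789]
ee_rot: [0.001, 0.146, 0.989, 0.0]
contact_force: [1.4, -0.4, 0.3]
width: 0.0513
t 2.95 pos [0.5389 0.3141 0.1789] w 0.0513 F [ 1.4 -0.4  0.3]
[1.2, 0.5, -107.1] [0.1, 0.1, -0.1]
```

View pics/s1.png

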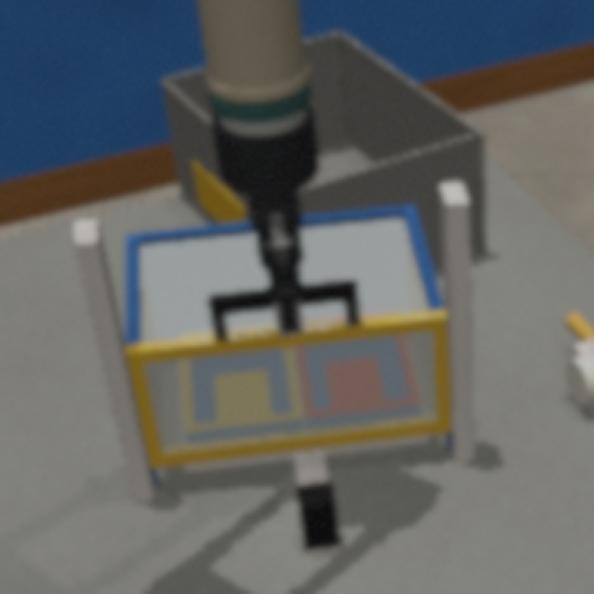

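```bash
python3 -m jog '[0,0,0,0,0,0,0,0,0,0,0,0,0,0,0,0,0,0,0,0,0,0,0,0,0,0,0,0,0,0]' 1 50;  python3 -c "
from h import *
row((cab(0,0,.286),163.3))"
```

```text
clock: 3.62
position: [0.5388, 0.3153, 0.1781]
ee_rot: [0.001, 0.146, 0.989, 0.001]
contact_force: [0.3, 1.5, 3.9]
width: 0.0128
t 3.62 pos [0.5388 0.3153 0.1781] w 0.0128 F [0.3 1.5 3.9]
[0.8, -0.7, -107.9] [0.1, 0.1, -0.1]
```

```bash
python3 -m jog '[0,0,-10,0,0,0,0,0,-22,0,0,0,0,0,-34,0,0,0,0,0,-46,0,0,0,0,0,-58,0,0,0,0,0,-70,0,0,0,0,0,-82,0,0,0,0,0,-92,0,0,0,0,0,-98,0,0,0,0,0,-100,0,0,0]';  python3 -c "
from h import *
row((cab(0,0,.286),163.3))"
```

```text
clock: 4.88
position: [0.5388, 0.3153, 0.2775]
ee_rot: [0.0, 0.146, 0.989, 0.001]
contact_force: [3.4, 4.1, -4.6]
width: 0.0134
t 4.88 pos [0.5388 0.3153 0.2775] w 0.0134 F [ 3.4  4.1 -4.6]
[0.9, -0.8, -8.5] [0.1, 0.0, -0.1]
```

```bash
for i in 1; do python3 -m jog '[0,0,-3,0,0,0,0,0,-6,0,0,0,0,0,-8,0,0,0,0,0,-10,0,0,0,0,0,-10,0,0,0]'; done; python3 -c "
from h import *
row((cab(0,0,.286),163.3))"
```

```text
clock: 5.5
position: [0.5388, 0.3152, 0.2863]
ee_rot: [-0.0, 0.146, 0.989, 0.0]
contact_force: [3.9, 4.5, -6.8]
width: 0.0134
t 5.5 pos [0.5388 0.3152 0.2863] w 0.0134 F [ 3.9  4.5 -6.8]
[0.9, -0.7, 0.3] [0.0, -0.0, -0.1]
```

```bash
python3 -m jog '[0,0,-2,0,0,0,0,0,-4,0,0,0,0,0,-4,0,0,0]'; python3 -m jog '[0,0,-2,0,0,0,0,0,-3,0,0,0,0,0,-3,0,0,0]'
```

```text
clock: 5.88
position: [0.5388, 0.3153, 0.2864]
ee_rot: [-0.002, 0.146, 0.989, -0.001]
contact_force: [6.9, 6.2, -19.7]
width: 0.0129
clock: 6.25
position: [0.5387, 0.3153, 0.2865]
ee_rot: [-0.003, 0.146, 0.989, -0.002]
contact_force: [8.2, 6.8, -30.6]
width: 0.0129
```

```bash
python3 -m jog '[0,0,5,0,0,0,0,0,6,0,0,0]'; python3 -m jog '[0,0,0,0,0,0,0,0,0,0,0,0,0,0,0,0,0,0,0,0,-25,0,0,0,0,0,-50,0,0,0,0,0,-60,0,0,0]' 0.45; python3 -c "
from h import *
d=shot('side');crop(d,140,0,320,220,2.7,'s1.png')
d=shot('top');crop(d,80,140,245,280,4.8,'s2.png')
row((cab(-.105,0,.15),73.3),(cab(-.105,0,.32),73.3))"
```

```text
clock: 6.5
position: [0.5388, 0.3153, 0.2863]
ee_rot: [-0.001, 0.146, 0.989, -0.0]
contact_force: [4.3, 5.3, -6.9]
width: 0.0131
clock: 7.25
position: [0.5386, 0.3147, 0.3505]
ee_rot: [0.001, 0.146, 0.989, 0.001]
contact_force: [-1.4, 0.1, 0.3]
width: 0.047
t 7.35 pos [0.5386 0.3148 0.3497] w 0.047 F [-0.2 -0.5 -0.1]
[1.1, -105.5, 199.6] [0.1, 0.0, 89.9]
[0.8, -105.3, 29.6] [0.1, 0.0, 89.9]
```

View pics/s1.png

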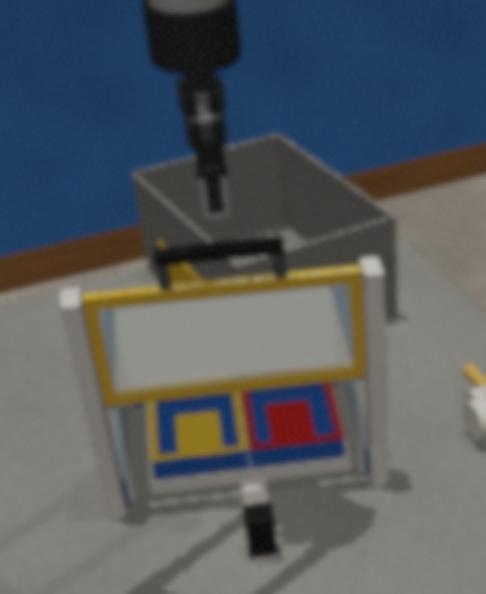

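View pics/s2.png

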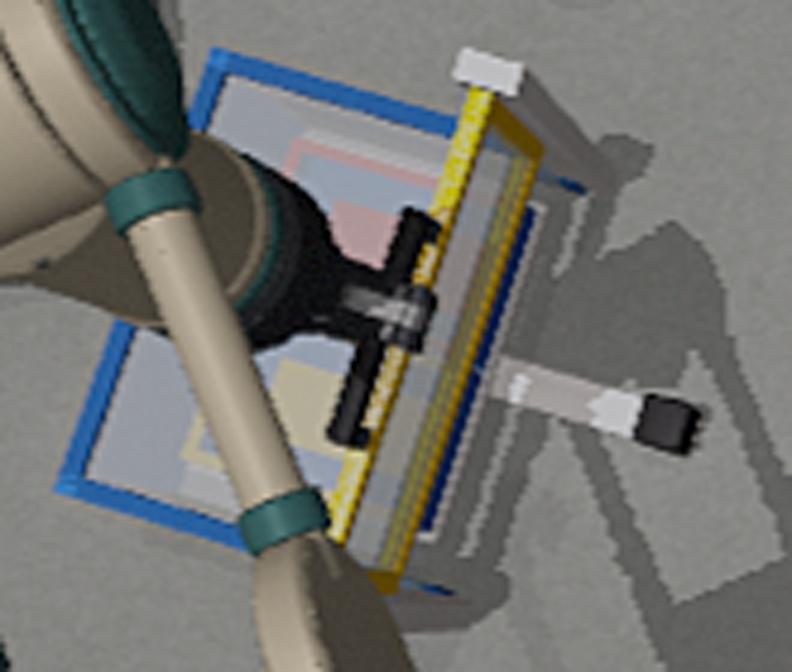

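```bash
python3 -m jog '[-2,-60,0,0,0,0,-2,-104,5,0,0,0,-2,-104,60,0,0,0,-2,-104,120,0,0,0,-2,-104,180,0,0,0,-2,-104,230,0,0,0,-2,-104,230,0,0,0,-2,-104,230,0,0,0]' 0.3; python3 -c "
from h import *
d=shot('side');crop(d,140,80,320,260,3.3,'s1.png')
d=shot('top');crop(d,140,160,260,280,4.8,'s2.png')
row((cab(-.103,-.003,.04),163.3))"
```

```text
clock: 8.35
position: [0.5113, 0.2149, 0.1197]
ee_rot: [0.001, 0.146, 0.989, 0.0]
contact_force: [-0.2, 0.8, -0.4]
width: 0.06
t 8.45 pos [0.5121 0.2151 0.1208] w 0.0601 F [-0.9  0.7  0.5]
[1.4, -0.4, 80.8] [0.1, 0.2, -0.1]
```

View pics/s1.png

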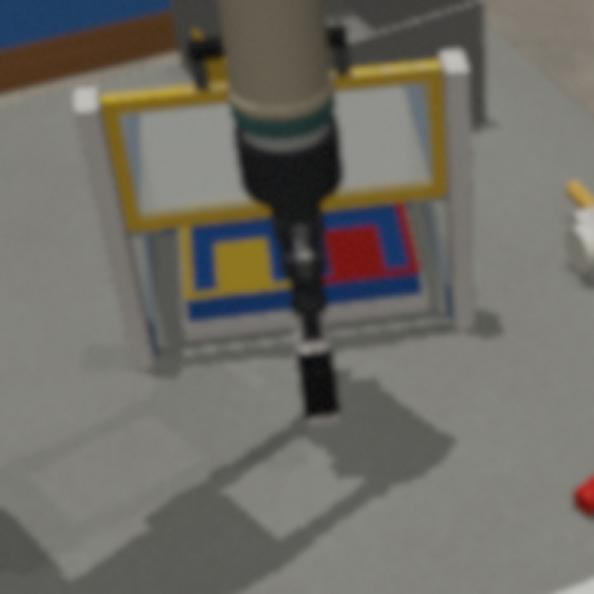

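View pics/s2.png

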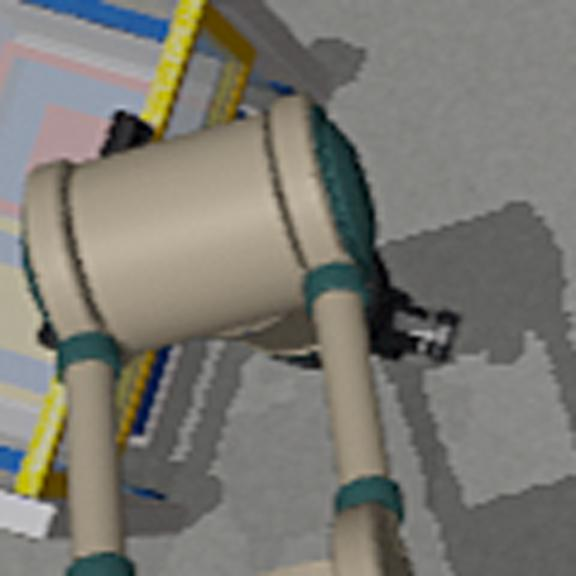

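```bash
python3 -m jog '[1,0,25,0,0,0,1,0,50,0,0,0,1,0,66,0,0,0,1,0,72,0,0,0,1,0,76,0,0,0,1,0,80,0,0,0,1,0,80,0,0,0]'; python3 -m jog '[0,0,0,0,0,0,0,0,0,0,0,0,0,0,0,0,0,0,0,0,0,0,0,0]' 1 60; python3 -c "
from h import *
d=shot('side');crop(d,140,80,320,260,3.3,'s1.png')
row((cab(-.103,-.003,.04),163.3),(cab(-.28,-.001,.04),163.3))"
```

```text
clock: 9.32
position: [0.5095, 0.2149, 0.0386]
ee_rot: [0.0, 0.146, 0.989, -0.0]
contact_force: [0.2, -0.1, 1.2]
width: 0.0601
clock: 9.82
position: [0.5106, 0.2159, 0.0394]
ee_rot: [0.001, 0.146, 0.989, 0.001]
contact_force: [1.3, 5.0, 5.4]
width: 0.0294
t 9.88 pos [0.5106 0.216  0.0394] w 0.0294 F [0.1 4.3 4.9]
[-0.6, -0.5, -0.6] [0.2, 0.1, -0.1]
[1.1, -177.5, -1.1] [0.2, 0.1, -0.1]
```

View pics/s1.png

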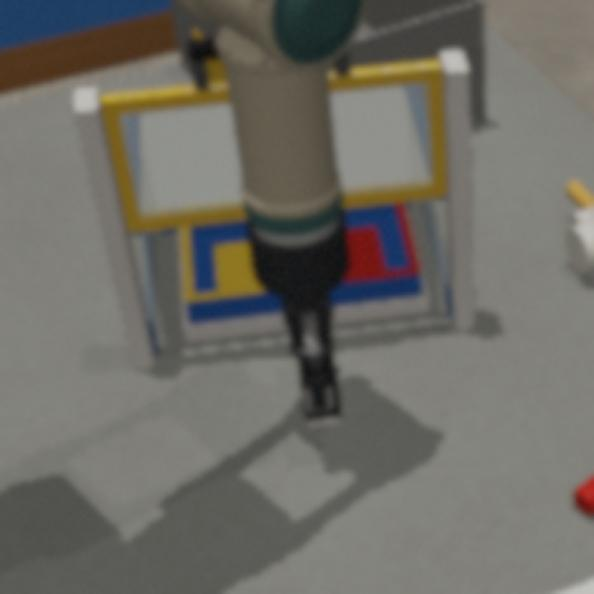

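```bash
python3 -m jog '[0,-8,0,0,0,0,0,-26,0,0,0,0,0,-46,0,0,0,0,0,-66,0,0,0,0,0,-86,0,0,0,0,0,-106,0,0,0,0,1,-126,0,0,0,0,1,-146,0,0,0,0,1,-162,0,0,0,0,1,-172,0,0,0,0]';python3 -m jog '[0,-6,0,0,0,0,0,-8,0,0,0,0,0,-8,0,0,0,0]'; python3 -m jog '[0,0,0,0,0,0,0,0,0,0,0,0,0,0,0,0,0,0,0,0,-40,0,0,0,0,0,-90,0,0,0,0,0,-150,0,0,0,0,0,-170,0,0,0]' 0.4; python3 -c "
from h import *
row((cab(-.103,-.003,.04),163.3))"
```

```text
clock: 11.12
position: [0.4601, 0.0508, 0.0393]
ee_rot: [0.002, 0.147, 0.989, 0.001]
contact_force: [2.6, 7.0, 6.9]
width: 0.0296
clock: 11.5
position: [0.4579, 0.0433, 0.0394]
ee_rot: [0.001, 0.147, 0.989, 0.001]
contact_force: [2.1, 5.0, 6.6]
width: 0.0294
clock: 12.38
position: [0.458, 0.0426, 0.212]
ee_rot: [0.003, 0.146, 0.989, 0.0]
contact_force: [0.8, -0.5, -0.3]
width: 0.0513
t 12.38 pos [0.458  0.0426 0.212 ] w 0.0513 F [ 0.8 -0.5 -0.3]
[0.2, 180.4, 172.2] [0.1, 0.4, -0.1]
```

```bash
python3 -c "
from h import *
d=shot('top','t2.png');np.save('top2.npy',d,allow_pickle=True)
d=shot('side','sd2.png')
row(([.5856,-.3025,.15],90))"
```

```text
t 12.47 pos [0.4579 0.0426 0.2109] w 0.0511 F [ 0.7  0.7 -0.4]
[-221.5, -293.7, 61.8] [0.3, 0.2, 73.2]
```

View pics/t2.png

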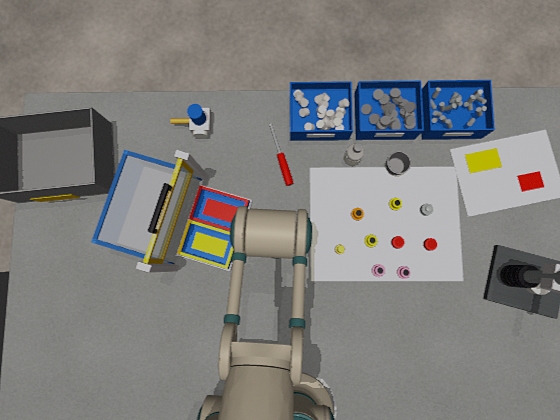

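View pics/sd2.png

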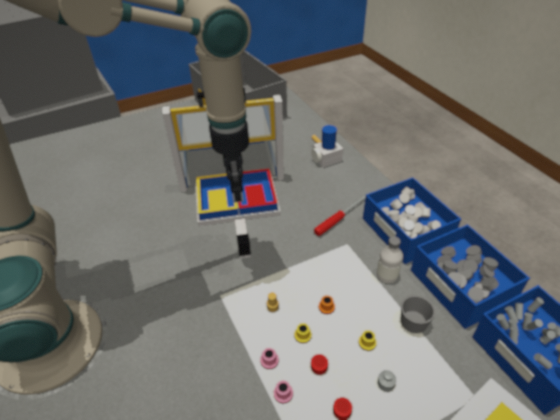

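```bash
python3 -m jog '[-221,-293,60,0,0,73.2,-221,-293,60,0,0,73.2,-221,-293,60,0,0,73.2,-221,-293,60,0,0,73.2,-221,-293,60,0,0,73.2,-221,-293,60,0,0,73.2,-221,-293,60,0,0,73.2,-221,-293,60,0,0,73.2]'; python3 -c "
from h import *
d=shot('top');crop(d,300,160,470,285,4.7,'c2.png')
print((proj(d,[.5856,-.3025,.028])-[300,160])*4.7)
d=shot('side');crop(d,220,230,450,420,3.4,'s1.png')
print((proj(d,[[.5856,-.3025,.028],[.4773,-.2269,.028],[.473,-.3015,.022],[.4674,-.3946,.022]])-[220,230])*3.4)
row(([.5856,-.3025,.0295],90))"
```

```text
clock: 13.48
position: [0.5822, -0.3015, 0.1455]
ee_rot: [-0.002, 0.707, 0.708, -0.001]
contact_force: [-0.7, 0.4, -0.4]
width: 0.0512
[[457.95288196 201.98462799]]
[[503.0898043  358.64227533]
 [281.39360189 333.66557598]
 [337.23178038 443.60807061]
 [416.53338097 592.61047011]]
t 13.57 pos [ 0.5827 -0.3006  0.147 ] w 0.0509 F [-0.3  0.7  0.9]
[-2.1, 3.2, 117.5] [-0.1, -0.1, 0.2]
```

View pics/s1.png

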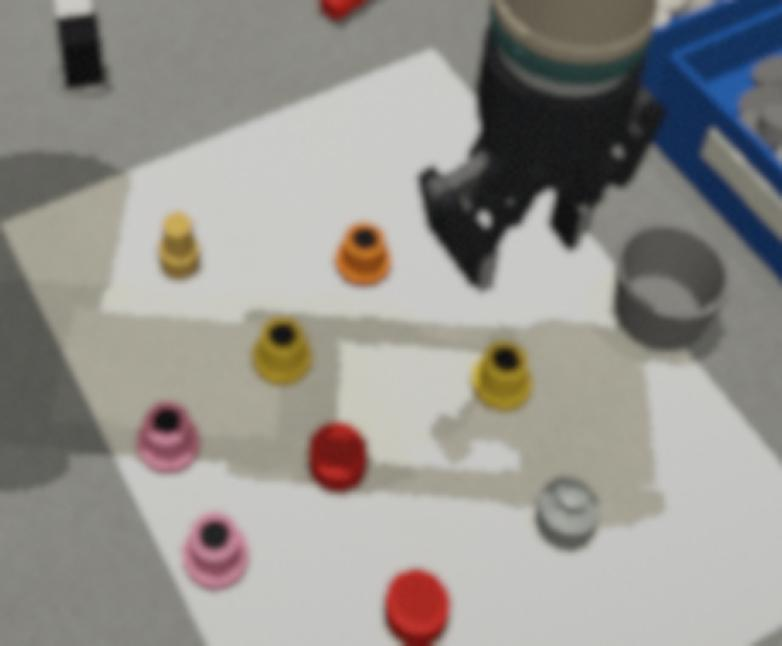

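View pics/c2.png

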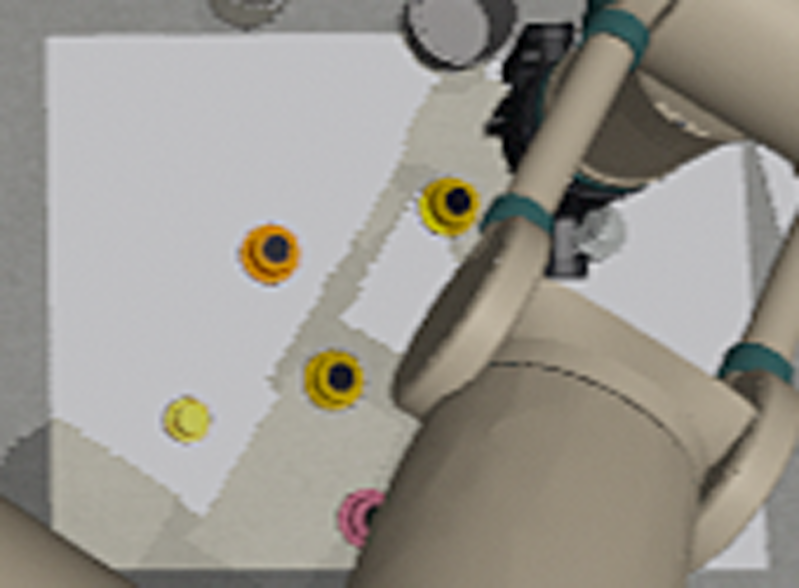

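```bash
python3 -m jog '[-2,3,45,0,0,0,-2,3,90,0,0,0,-2,3,110,0,0,0,-2,3,117,0,0,0,-2,3,117,0,0,0]'; python3 -c "
from h import *
row(([.5856,-.3025,.0295],90))"
```

```text
clock: 14.2
position: [0.5867, -0.303, 0.0318]
ee_rot: [0.0, 0.706, 0.708, -0.0]
contact_force: [0.0, 0.2, 0.5]
width: 0.0515
t 14.2 pos [ 0.5867 -0.303   0.0318] w 0.0515 F [0.  0.2 0.5]
[0.5, -1.1, 2.3] [0.0, 0.0, 0.1]
```

```bash
python3 -m jog '[0,-1,1,0,0,0,0,-1,1,0,0,0,0,-1,1,0,0,0,0,-1,1,0,0,0]' 1 50;python3 -m jog '[0,0,-40,0,0,0,0,0,-90,0,0,0,0,0,-120,0,0,0]'; python3 -c "
from h import *
Y=cab(-.084+.035,.0525,.15)
row((Y,73.3))
d=shot('side');crop(d,220,130,450,420,2,'s1.png')"
```

```text
clock: 14.7
position: [0.5863, -0.3039, 0.0321]
ee_rot: [0.001, 0.707, 0.707, 0.0]
contact_force: [-0.6, 1.0, 7.4]
width: 0.0262
clock: 15.08
position: [0.5862, -0.304, 0.1533]
ee_rot: [0.002, 0.707, 0.707, 0.0]
contact_force: [0.7, -0.2, -0.8]
width: 0.0257
t 15.07 pos [ 0.5862 -0.304   0.1533] w 0.0257 F [ 0.7 -0.2 -0.8]
[587.0, -112.6, 1.8] [0.2, 0.1, 16.7]
```

View pics/s1.png

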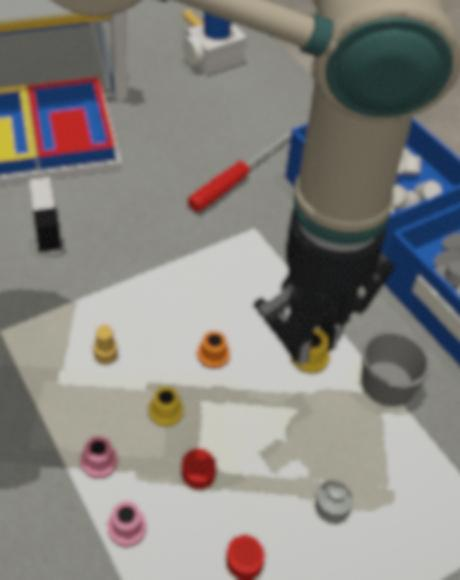

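```bash
python3 -c "
from h import *
d=np.load('top2.npy',allow_pickle=True).item()
crop(d,170,170,250,280,5.4,'b.png')"
```

```text
(no output)
```

View pics/b.png

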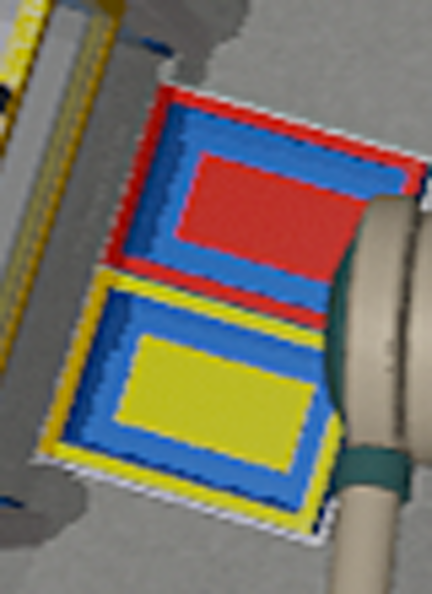

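```bash
python3 -c "
from h import *
d=np.load('top2.npy',allow_pickle=True).item()
a=np.radians(YAW)
for n,x,y,z in(('yc',216,402,.007),('rTL',170,90,.04),('mid',107,270,.04),('yBL',45,455,.04),('yBR',312,528,.04),('rTR',428,160,.04)):
  p=ray(d,170+x/5.4,170+y/5.4,z);q=p-O;print(n,p.round(3),'cab',(q[0]*np.cos(a)+q[1]*np.sin(a)).round(3),(-q[0]*np.sin(a)+q[1]*np.cos(a)).round(3))
"
```

```text
yc [0.467 0.248 0.007] cab -0.084 0.048
rTL [0.635 0.27  0.04 ] cab -0.015 -0.106
mid [0.537 0.302 0.04 ] cab -0.012 -0.003
yBL [0.438 0.333 0.04 ] cab -0.012 0.101
yBR [0.399 0.189 0.04 ] cab -0.16 0.097
rTR [0.596 0.129 0.04 ] cab -0.161 -0.109
```

```bash
python3 -c "
from h import *
row((cab(-.070,.048,.15),73.3))"; python3 -m jog '[571,-130,0,0,0,16.7,571,-130,0,0,0,16.7,571,-130,0,0,0,16.7,571,-130,0,0,0,16.7,571,-130,0,0,0,16.7,571,-130,0,0,0,16.7,571,-130,0,0,0,16.7,571,-130,0,0,0,16.7]';  python3 -c "
from h import *
row((cab(-.070,.048,.15),73.3))"
```

```text
t 15.12 pos [ 0.5878 -0.305   0.1572] w 0.0258 F [ 2.1 -0.8  2.7]
[566.7, -115.9, 3.1] [0.5, 0.2, 16.7]
clock: 16.12
position: [0.4735, 0.1857, 0.1504]
ee_rot: [0.0, 0.802, 0.597, 0.0]
contact_force: [0.2, -0.8, 0.4]
width: 0.0259
t 16.12 pos [0.4735 0.1857 0.1504] w 0.0259 F [ 0.2 -0.8  0.4]
[72.1, -23.6, 0.4] [0.0, -0.0, 0.0]
```

```bash
python3 -m jog '[50,-18,0,0,0,0,72,-24,0,0,0,0,72,-24,0,0,0,0,72,-24,40,0,0,0,72,-24,75,0,0,0,72,-24,95,0,0,0,72,-24,105,0,0,0,72,-24,110,0,0,0,72,-24,110,0,0,0]';  python3 -c "
from h import *
row((cab(-.070,.048,.04),73.3))
d=shot('side');crop(d,140,80,320,260,3.3,'s1.png')
d=shot('top');crop(d,150,150,260,280,4.6,'s2.png')"
```

```text
clock: 17.25
position: [0.4723, 0.2596, 0.0408]
ee_rot: [0.0, 0.802, 0.597, 0.0]
contact_force: [0.1, 0.2, -0.6]
width: 0.0259
t 17.25 pos [0.4723 0.2596 0.0408] w 0.0259 F [ 0.1  0.2 -0.6]
[1.6, -1.2, 0.8] [0.0, -0.0, 0.0]
```

View pics/s1.png

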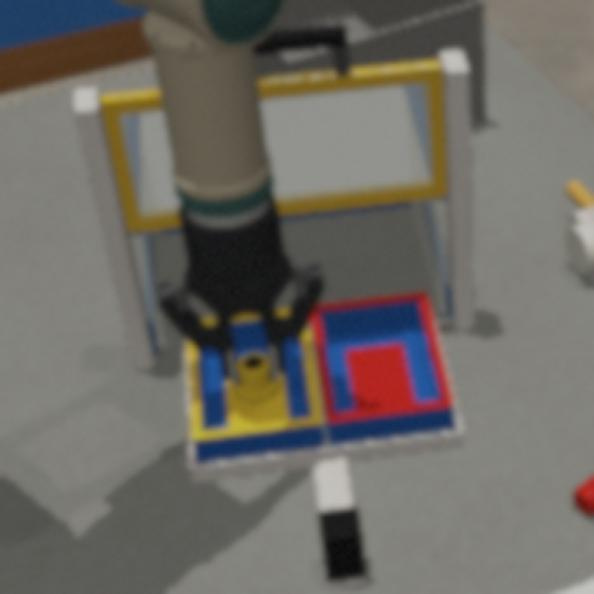

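View pics/s2.png

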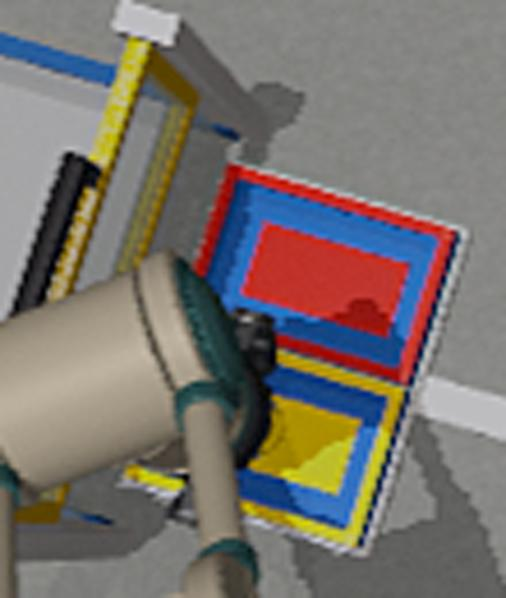

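```bash
python3 -m jog '[0,0,0,0,0,0,0,0,0,0,0,0,0,0,0,0,0,0,0,0,-30,0,0,0,0,0,-80,0,0,0,0,0,-120,0,0,0]' 0.5;  python3 -c "
from h import *
row(([.477,-.227,.15],90))
d=shot('side');crop(d,140,80,320,260,3.3,'s1.png');crop(d,220,230,450,420,3.4,'s2.png')"
```

```text
clock: 18.1
position: [0.4721, 0.26, 0.1622]
ee_rot: [0.0, 0.802, 0.597, 0.0]
contact_force: [0.1, -0.5, -0.5]
width: 0.0423
t 18.1 pos [0.4721 0.26   0.1622] w 0.0423 F [ 0.1 -0.5 -0.5]
[-465.1, 144.3, 12.1] [0.1, -0.0, -16.7]
```

View pics/s1.png

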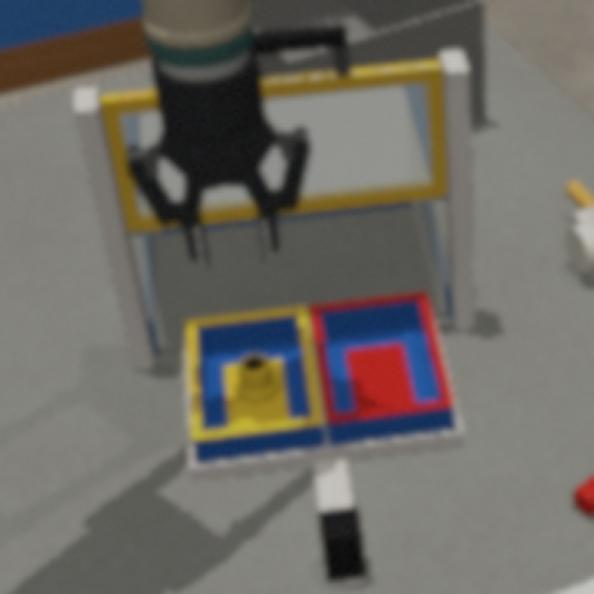

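View pics/s2.png

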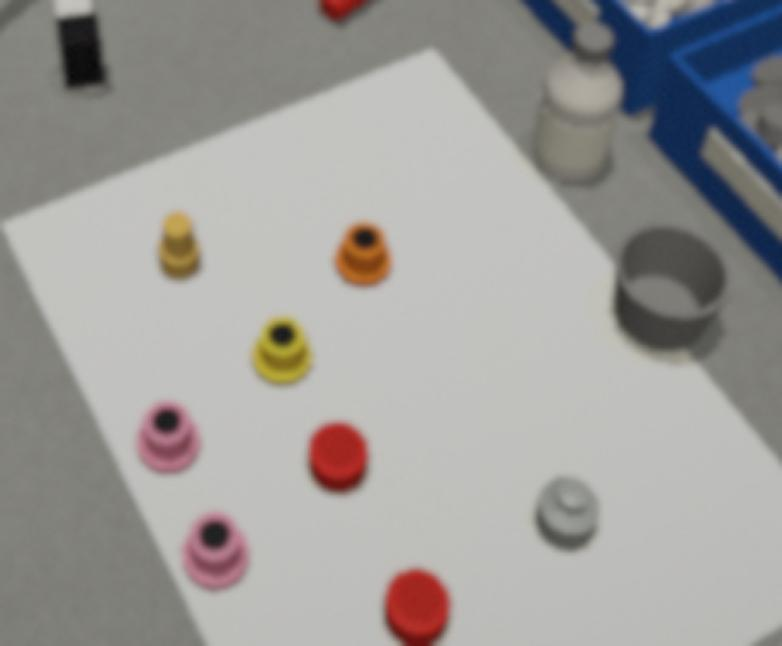

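```bash
python3 -m jog '[-465,144,12,0,0,-16.7,-465,144,12,0,0,-16.7,-465,144,12,0,0,-16.7,-465,144,12,0,0,-16.7,-465,144,12,0,0,-16.7,-465,144,12,0,0,-16.7,-465,144,12,0,0,-16.7,-465,144,12,0,0,-16.7,-465,144,12,0,0,-16.7,-465,144,12,0,0,-16.7]' 0.4;  python3 -c "
from h import *
row(([.477,-.227,.031],90))
d=shot('side');crop(d,220,230,450,420,3.4,'s2.png')
"
```

```text
clock: 19.4
position: [0.476, -0.2264, 0.1481]
ee_rot: [-0.001, 0.707, 0.707, 0.0]
contact_force: [-0.2, -0.0, -0.2]
width: 0.051
t 19.4 pos [ 0.476  -0.2264  0.1481] w 0.051 F [-0.2 -0.  -0.2]
[-0.8, 1.2, 117.1] [-0.1, -0.1, -0.0]
```

View pics/s2.png

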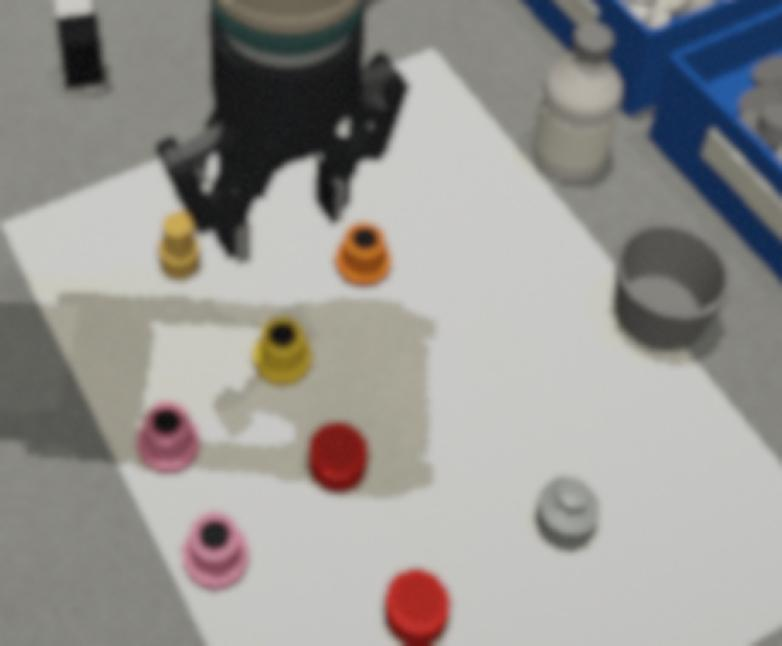

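```bash
python3 -m jog '[-1,1,45,0,0,0,-1,1,90,0,0,0,-1,1,110,0,0,0,-1,1,117,0,0,0,-1,1,117,0,0,0,-1,1,117,0,0,0]'; python3 -m jog '[0,0,0,0,0,0,0,0,0,0,0,0,0,0,0,0,0,0,0,0,0,0,0,0]' 1 50;python3 -m jog '[0,0,-40,0,0,0,0,0,-90,0,0,0,0,0,-120,0,0,0,0,0,-120,0,0,0]'; python3 -c "
from h import *
row((cab(-.125,.048,.15),73.3))"
```

```text
clock: 20.2
position: [0.4784, -0.228, 0.0326]
ee_rot: [0.001, 0.707, 0.708, 0.0]
contact_force: [0.5, -0.2, 0.4]
width: 0.0515
clock: 20.7
position: [0.4781, -0.2283, 0.0327]
ee_rot: [0.001, 0.707, 0.707, 0.0]
contact_force: [0.1, 1.1, 6.0]
width: 0.0259
clock: 21.2
position: [0.479, -0.229, 0.1543]
ee_rot: [0.003, 0.707, 0.707, 0.001]
contact_force: [0.4, -0.2, -0.3]
width: 0.0258
t 21.2 pos [ 0.479  -0.229   0.1543] w 0.0258 F [ 0.4 -0.2 -0.3]
[437.9, -23.1, 2.6] [0.3, 0.2, 16.7]
```

```bash
python3 -m jog '[439,-24,2,0,0,16.7,439,-24,2,0,0,16.7,439,-24,2,0,0,16.7,439,-24,2,0,0,16.7,439,-24,2,0,0,16.7,439,-24,2,0,0,16.7,439,-24,2,0,0,16.7,439,-24,2,0,0,16.7,439,-24,2,0,0,16.7]';  python3 -c "
from h import *
row((cab(-.125,.048,.041),73.3))
d=shot('side');crop(d,140,80,320,260,3.3,'s1.png')"
```

```text
clock: 22.32
position: [0.4524, 0.2108, 0.1483]
ee_rot: [-0.0, 0.802, 0.598, -0.001]
contact_force: [-0.7, -0.3, -0.6]
width: 0.0257
t 22.32 pos [0.4524 0.2108 0.1483] w 0.0257 F [-0.7 -0.3 -0.6]
[-0.7, 4.1, 107.3] [-0.1, 0.1, 0.1]
```

View pics/s1.png

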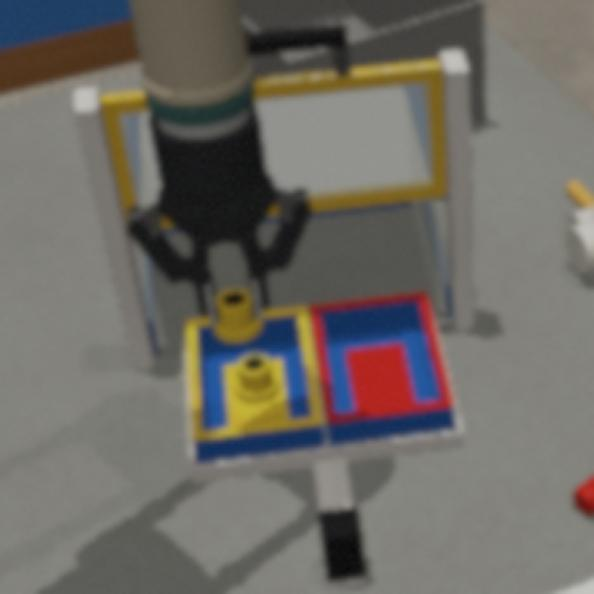

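```bash
python3 -m jog '[0,4,40,0,0,0,0,4,80,0,0,0,0,4,98,0,0,0,0,4,107,0,0,0,0,4,107,0,0,0,0,4,107,0,0,0]'; python3 -m jog '[0,0,0,0,0,0,0,0,0,0,0,0,0,0,0,0,0,0,0,0,-30,0,0,0,0,0,-80,0,0,0,0,0,-120,0,0,0]' 0.5;  python3 -c "
from h import *
row(([.473,-.3015,.15],90))
d=shot('side');crop(d,140,80,320,260,3.3,'s1.png');crop(d,220,230,450,420,3.4,'s2.png')"
```

```text
clock: 23.12
position: [0.4579, 0.2096, 0.0433]
ee_rot: [0.0, 0.802, 0.597, 0.001]
contact_force: [0.6, -0.1, 0.0]
width: 0.0257
clock: 23.88
position: [0.4573, 0.2101, 0.1642]
ee_rot: [0.0, 0.802, 0.597, 0.0]
contact_force: [0.5, -0.7, -0.5]
width: 0.0427
t 23.88 pos [0.4573 0.2101 0.1642] w 0.0427 F [ 0.5 -0.7 -0.5]
[-485.6, 161.7, 14.1] [0.1, -0.0, -16.7]
```

View pics/s1.png

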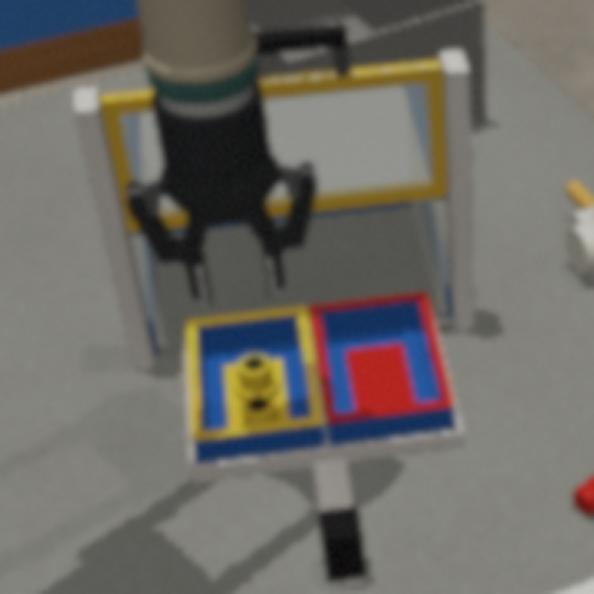

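View pics/s2.png

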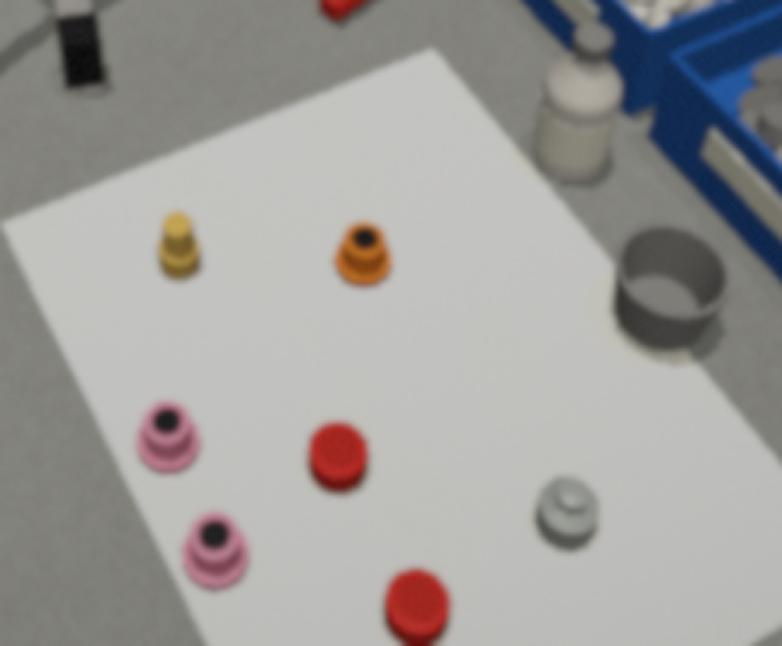

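```bash
python3 -m jog '[-486,161,12,0,0,-16.7,-486,161,12,0,0,-16.7,-486,161,12,0,0,-16.7,-486,161,12,0,0,-16.7,-486,161,12,0,0,-16.7,-486,161,12,0,0,-16.7,-486,161,12,0,0,-16.7,-486,161,12,0,0,-16.7,-486,161,12,0,0,-16.7,-486,161,12,0,0,-16.7]' 0.32;  python3 -c "
from h import *
row(([.473,-.3015,.023],90))
d=shot('side');crop(d,220,230,450,420,3.4,'s2.png')
"
```

```text
clock: 25.18
position: [0.4717, -0.3023, 0.15]
ee_rot: [-0.001, 0.708, 0.707, 0.0]
contact_force: [0.4, 1.7, -0.0]
width: 0.0583
t 25.18 pos [ 0.4717 -0.3023  0.15  ] w 0.0583 F [ 0.4  1.7 -0. ]
[0.7, 1.4, 127.0] [-0.0, -0.1, -0.1]
```

View pics/s2.png

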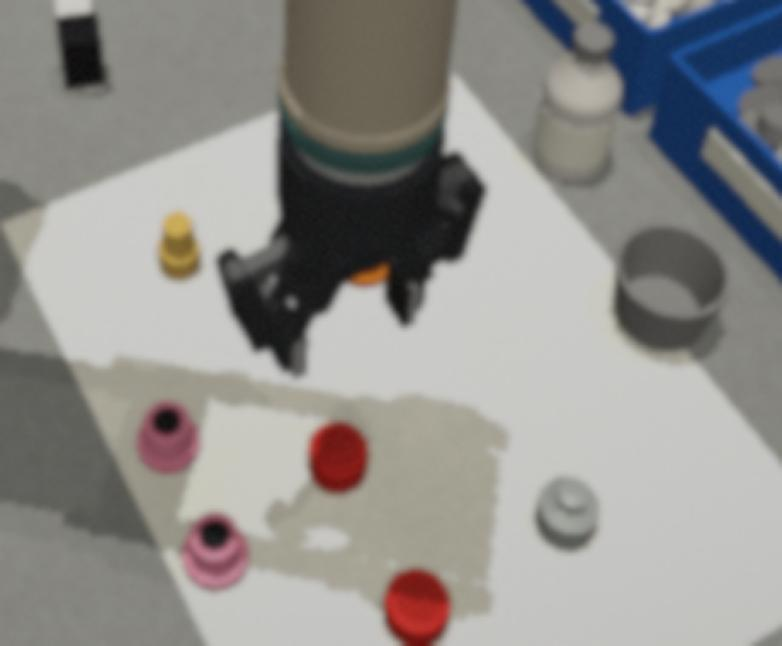

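```bash
python3 -m jog '[0,1,45,0,0,0,0,1,90,0,0,0,0,1,115,0,0,0,0,1,125,0,0,0,0,1,126,0,0,0,0,1,126,0,0,0]'; python3 -m jog '[0,0,0,0,0,0,0,0,0,0,0,0,0,0,0,0,0,0,0,0,0,0,0,0]' 1 50;python3 -m jog '[0,0,-40,0,0,0,0,0,-90,0,0,0,0,0,-128,0,0,0,0,0,-128,0,0,0]'; python3 -c "
from h import *
row((cab(-.07,-.057,.15),73.3))"
```

```text
clock: 25.98
position: [0.4738, -0.3018, 0.0257]
ee_rot: [0.001, 0.707, 0.708, 0.0]
contact_force: [-0.3, -0.0, 0.4]
width: 0.0582
clock: 26.48
position: [0.4736, -0.3023, 0.0259]
ee_rot: [0.001, 0.707, 0.707, 0.0]
contact_force: [0.3, 0.6, 5.3]
width: 0.0342
clock: 26.98
position: [0.4747, -0.3034, 0.1565]
ee_rot: [0.004, 0.707, 0.707, 0.0]
contact_force: [0.3, -0.0, -0.8]
width: 0.0341
t 26.98 pos [ 0.4747 -0.3034  0.1565] w 0.0341 F [ 0.3 -0.  -0.8]
[534.8, 97.6, 4.1] [0.4, 0.3, 16.7]
```

```bash
python3 -m jog '[535,97,2,0,0,16.7,535,97,2,0,0,16.7,535,97,2,0,0,16.7,535,97,2,0,0,16.7,535,97,2,0,0,16.7,535,97,2,0,0,16.7,535,97,2,0,0,16.7,535,97,2,0,0,16.7,535,97,2,0,0,16.7,535,97,2,0,0,16.7]';  python3 -c "
from h import *
row((cab(-.07,-.057,.034),73.3))
d=shot('side');crop(d,140,80,320,260,3.3,'s1.png')"
```

```text
clock: 28.22
position: [0.5692, 0.2363, 0.1489]
ee_rot: [-0.001, 0.801, 0.599, -0.001]
contact_force: [-1.4, -0.8, -0.0]
width: 0.0341
t 28.23 pos [0.5692 0.2363 0.1489] w 0.0341 F [-1.4 -0.8 -0. ]
[-3.9, 4.4, 114.8] [-0.1, 0.0, 0.3]
```

View pics/s1.png

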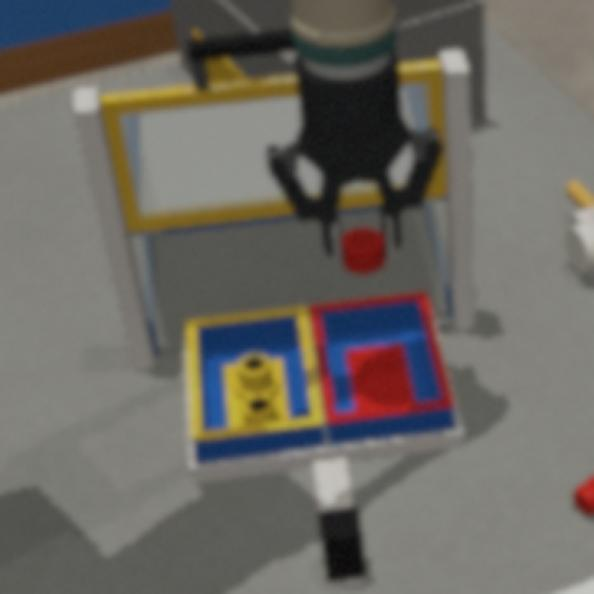

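```bash
python3 -m jog '[-4,4,40,0,0,0,-4,4,80,0,0,0,-4,4,103,0,0,0,-4,4,113,0,0,0,-4,4,113,0,0,0,-4,4,113,0,0,0]'; python3 -c "
from h import *
row((cab(-.07,-.057,.034),73.3))
d=shot('side');crop(d,140,80,320,260,3.3,'s1.png')"
```

```text
clock: 29.02
position: [0.5732, 0.228, 0.0385]
ee_rot: [0.0, 0.802, 0.597, 0.001]
contact_force: [0.2, 1.2, -0.3]
width: 0.0341
t 29.02 pos [0.5732 0.228  0.0385] w 0.0341 F [ 0.2  1.2 -0.3]
[2.9, -1.9, 4.5] [0.1, -0.1, 0.0]
```

View pics/s1.png

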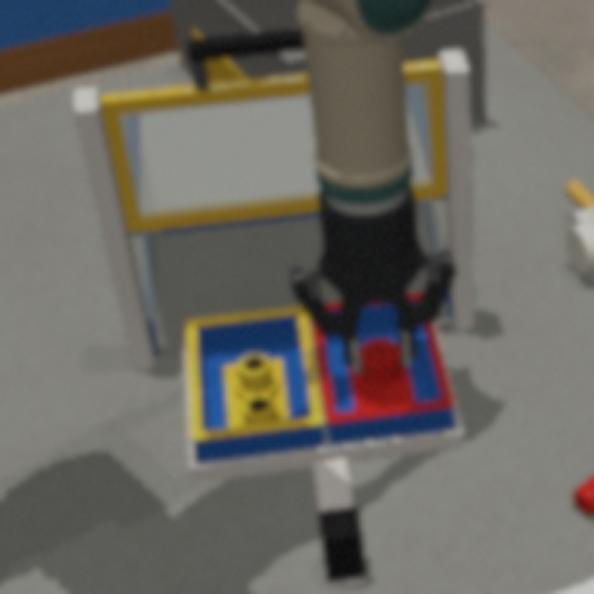

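```bash
python3 -m jog '[0,-2,4,0,0,0,0,-2,4,0,0,0]'; python3 -m jog '[0,0,0,0,0,0,0,0,0,0,0,0,0,0,0,0,0,0,0,0,-30,0,0,0,0,0,-80,0,0,0,0,0,-120,0,0,0]' 0.43;  python3 -c "
from h import *
row(([.4674,-.3946,.15],90))
d=shot('side');crop(d,140,80,320,260,3.3,'s1.png');crop(d,220,230,450,420,3.4,'s2.png')"
```

```text
clock: 29.32
position: [0.57, 0.2289, 0.0335]
ee_rot: [-0.0, 0.802, 0.597, -0.0]
contact_force: [-0.7, 0.0, -0.1]
width: 0.034
clock: 30.08
position: [0.5707, 0.2289, 0.1552]
ee_rot: [0.0, 0.802, 0.597, 0.0]
contact_force: [1.3, 0.9, 0.2]
width: 0.0485
t 30.07 pos [0.5707 0.2289 0.1552] w 0.0485 F [1.3 0.9 0.2]
[-626.9, 79.9, 5.0] [0.1, -0.0, -16.7]
```

View pics/s1.png

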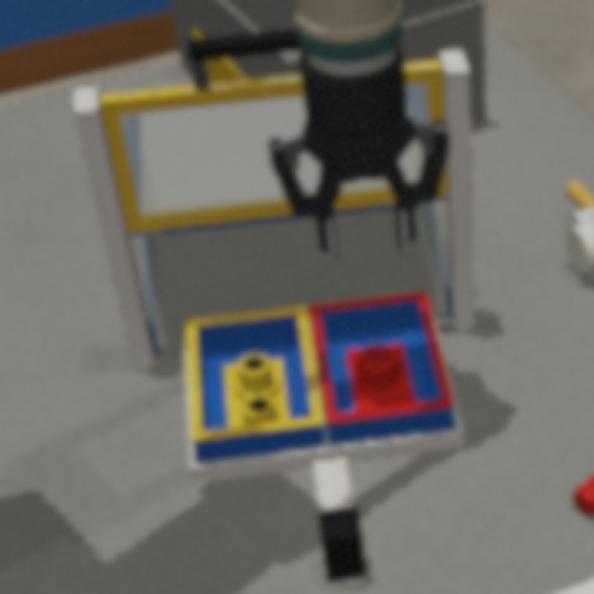

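View pics/s2.png

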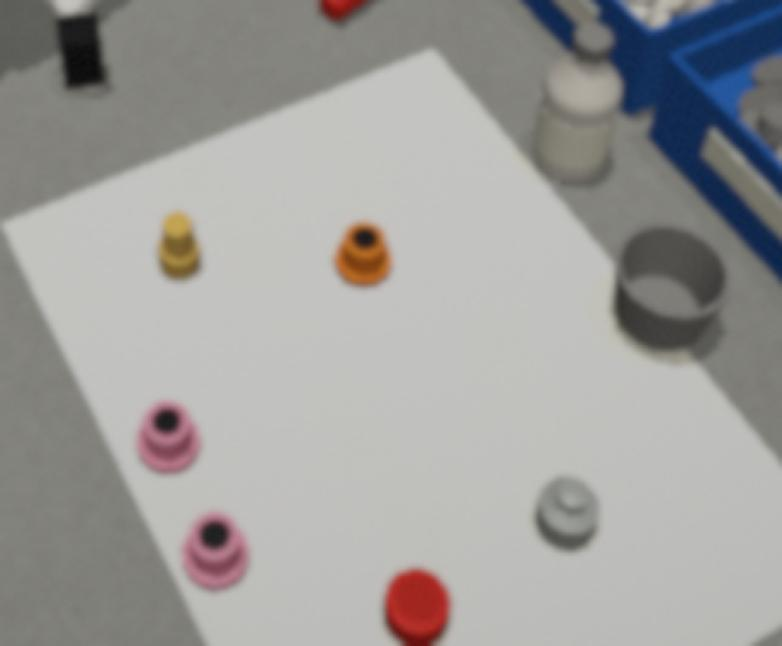

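```bash
python3 -m jog '[-627,80,5,0,0,-16.7,-627,80,5,0,0,-16.7,-627,80,5,0,0,-16.7,-627,80,5,0,0,-16.7,-627,80,5,0,0,-16.7,-627,80,5,0,0,-16.7,-627,80,5,0,0,-16.7,-627,80,5,0,0,-16.7,-627,80,5,0,0,-16.7,-627,80,5,0,0,-16.7]' 0.32; python3 -m jog '[-12,2,0,0,0,0,-12,2,0,0,0,0,-12,2,0,0,0,0]';  python3 -c "
from h import *
row(([.4674,-.3946,.024],90))
d=shot('side');crop(d,220,230,450,420,3.4,'s2.png')
"
```

```text
clock: 31.38
position: [0.4681, -0.3877, 0.1485]
ee_rot: [0.0, 0.707, 0.707, 0.0]
contact_force: [0.1, 0.4, -0.4]
width: 0.058
clock: 31.75
position: [0.4708, -0.3958, 0.1484]
ee_rot: [-0.001, 0.706, 0.708, 0.0]
contact_force: [-0.6, -0.6, 0.5]
width: 0.058
t 31.75 pos [ 0.4708 -0.3958  0.1484] w 0.058 F [-0.6 -0.6  0.5]
[1.0, -3.3, 124.4] [-0.0, -0.1, 0.1]
```

View pics/s2.png

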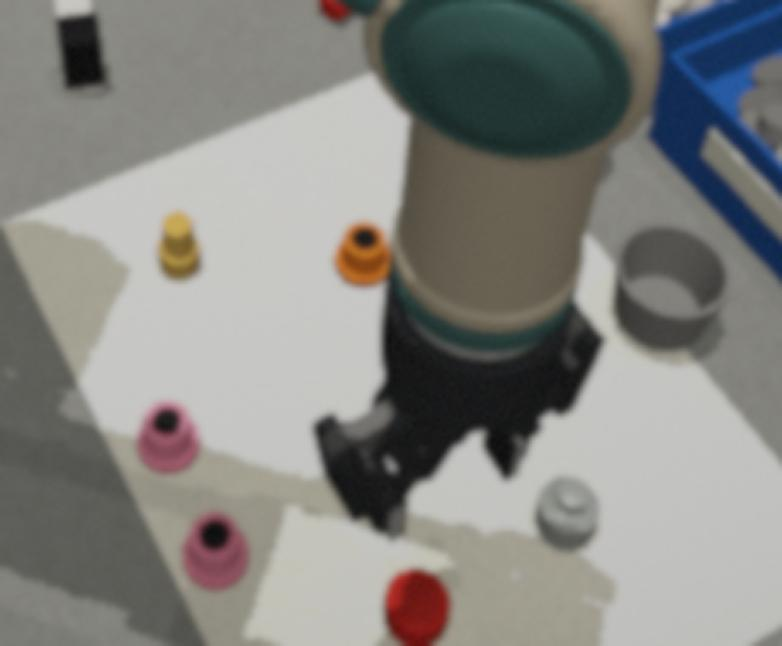

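```bash
python3 -m jog '[1,-2,45,0,0,0,1,-2,90,0,0,0,1,-2,115,0,0,0,1,-2,124,0,0,0,1,-2,124,0,0,0,1,-2,124,0,0,0]'; python3 -m jog '[0,0,0,0,0,0,0,0,0,0,0,0,0,0,0,0,0,0,0,0,0,0,0,0]' 1 50;python3 -m jog '[0,0,-40,0,0,0,0,0,-90,0,0,0,0,0,-128,0,0,0,0,0,-128,0,0,0]'; python3 -c "
from h import *
row((cab(-.125,-.057,.15),73.3))"
```

```text
clock: 32.55
position: [0.4696, -0.3971, 0.026]
ee_rot: [0.001, 0.707, 0.707, -0.0]
contact_force: [0.5, -0.6, 0.3]
width: 0.0579
clock: 33.05
position: [0.4694, -0.3973, 0.0261]
ee_rot: [0.001, 0.707, 0.707, 0.0]
contact_force: [-0.7, 0.6, 5.6]
width: 0.0337
clock: 33.55
position: [0.4703, -0.3984, 0.1566]
ee_rot: [0.004, 0.707, 0.707, -0.0]
contact_force: [-0.1, -0.8, -0.9]
width: 0.0342
t 33.55 pos [ 0.4703 -0.3984  0.1566] w 0.0342 F [-0.1 -0.8 -0.9]
[577.1, 86.3, 3.5] [0.4, 0.3, 16.7]
```

```bash
python3 -m jog '[577,84,1,0,0,16.7,577,84,1,0,0,16.7,577,84,1,0,0,16.7,577,84,1,0,0,16.7,577,84,1,0,0,16.7,577,84,1,0,0,16.7,577,84,1,0,0,16.7,577,84,1,0,0,16.7,577,84,1,0,0,16.7,577,84,1,0,0,16.7]'; python3 -m jog '[0,0,0,0,0,0,0,0,0,0,0,0]'; python3 -c "
from h import *
row((cab(-.125,-.057,.036),73.3))
d=shot('side');crop(d,140,80,320,260,3.3,'s1.png')"
```

```text
clock: 34.8
position: [0.5516, 0.1836, 0.1501]
ee_rot: [-0.001, 0.801, 0.599, -0.001]
contact_force: [-0.4, -0.8, -0.7]
width: 0.0336
clock: 35.05
position: [0.5518, 0.1787, 0.1509]
ee_rot: [0.0, 0.802, 0.597, -0.001]
contact_force: [0.1, -0.4, 0.1]
width: 0.034
t 35.05 pos [0.5518 0.1787 0.1509] w 0.034 F [ 0.1 -0.4  0.1]
[1.5, 4.5, 114.9] [-0.1, 0.1, -0.0]
```

View pics/s1.png

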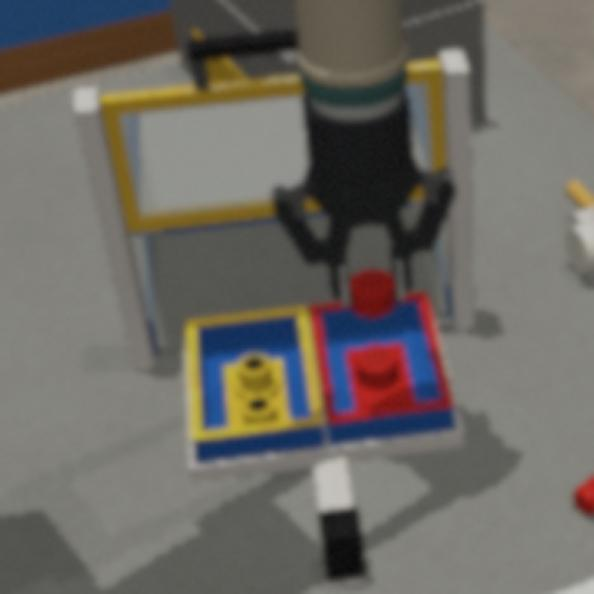

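```bash
python3 -m jog '[1,3,40,0,0,0,1,3,80,0,0,0,1,3,103,0,0,0,1,3,113,0,0,0,1,3,115,0,0,0,1,3,116,0,0,0]'; python3 -m jog '[0,0,0,0,0,0]';  python3 -m jog '[0,0,0,0,0,0,0,0,0,0,0,0,0,0,0,0,0,0,0,0,-30,0,0,0,0,0,-80,0,0,0,0,0,-140,0,0,0]' 0.43;  python3 -c "
from h import *
row((cab(-.283,-.001,.14),163.3))
d=shot('side');crop(d,140,80,320,260,3.3,'s1.png');crop(d,220,230,450,420,3.4,'s2.png')"
```

```text
clock: 35.85
position: [0.5564, 0.1802, 0.0365]
ee_rot: [0.0, 0.802, 0.597, 0.001]
contact_force: [-0.8, 0.2, 0.3]
width: 0.0339
clock: 35.98
position: [0.5562, 0.1805, 0.0365]
ee_rot: [0.0, 0.802, 0.597, 0.001]
contact_force: [0.8, -0.9, -1.1]
width: 0.034
clock: 36.72
position: [0.5547, 0.1804, 0.1759]
ee_rot: [-0.001, 0.802, 0.597, -0.001]
contact_force: [1.3, -0.2, 0.7]
width: 0.0487
t 36.73 pos [0.5547 0.1804 0.1759] w 0.0487 F [ 1.3 -0.2  0.7]
[-159.0, -54.0, 36.3] [-0.2, -0.0, -90.0]
```

View pics/s1.png

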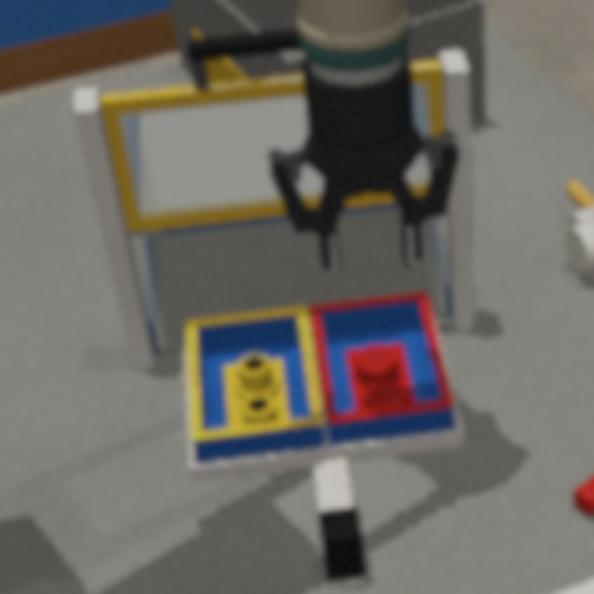

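```bash
python3 -m jog '[-159,-54,30,0,0,-90,-159,-54,30,0,0,-90,-159,-54,30,0,0,-90,-159,-54,30,0,0,-90,-159,-54,30,0,0,-90,-159,-54,30,0,0,-90,-159,-54,30,0,0,-90,-159,-54,30,0,0,-90,-159,-54,30,0,0,-90,-159,-54,30,0,0,-90]' 0.32; python3 -c "
from h import *
row(([.458,.0428,.04],163.3))
d=shot('side');crop(d,140,80,320,260,3.3,'s1.png')
d=shot('top','t3.png')"
```

```text
clock: 38.02
position: [0.4582, 0.0437, 0.1455]
ee_rot: [0.0, 0.145, 0.989, -0.0]
contact_force: [0.1, -0.4, 0.4]
width: 0.0582
t 38.02 pos [0.4582 0.0437 0.1455] w 0.0582 F [ 0.1 -0.4  0.4]
[-0.1, -0.9, 105.5] [-0.0, 0.0, -0.0]
```

View pics/s1.png

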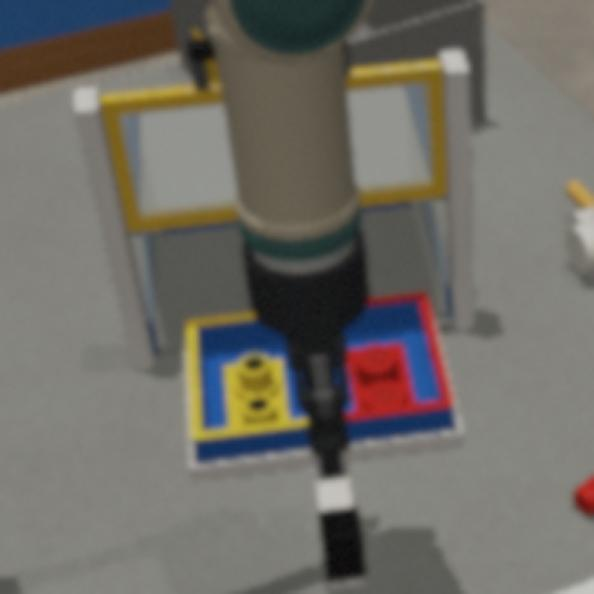

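View pics/t3.png

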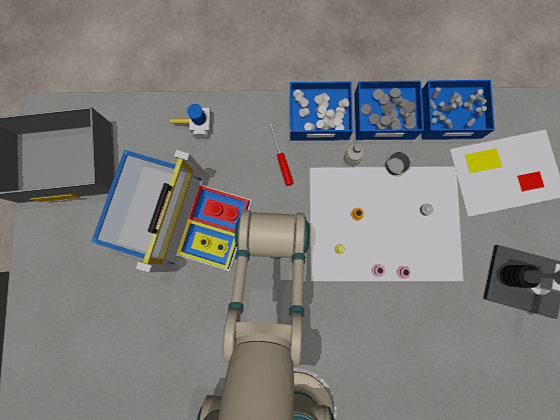

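```bash
python3 -m jog '[0,-1,40,0,0,0,0,-1,80,0,0,0,0,-1,98,0,0,0,0,-1,105,0,0,0,0,-1,105,0,0,0]'; python3 -m jog '[0,0,0,0,0,0,0,0,0,0,0,0,0,0,0,0,0,0,0,0,0,0,0,0]' 1 60; python3 -c "
from h import *
row((cab(-.095,0,.04),163.3))"
```

```text
clock: 38.75
position: [0.4581, 0.0427, 0.0405]
ee_rot: [-0.0, 0.145, 0.989, -0.0]
contact_force: [-0.3, 0.3, 0.5]
width: 0.058
clock: 39.25
position: [0.4589, 0.0428, 0.0416]
ee_rot: [0.001, 0.145, 0.989, 0.0]
contact_force: [-0.1, 1.5, 7.1]
width: 0.0294
t 39.25 pos [0.4589 0.0428 0.0416] w 0.0294 F [-0.1  1.5  7.1]
[2.7, 188.2, 1.7] [0.0, 0.1, 0.0]
```

```bash
python3 -m jog '[0,10,0,0,0,0,0,28,0,0,0,0,1,48,0,0,0,0,1,68,0,0,0,0,2,88,0,0,0,0,2,108,0,0,0,0,2,128,0,0,0,0,2,148,0,0,0,0,2,164,0,0,0,0,2,174,0,0,0,0]';python3 -m jog '[0,3,0,0,0,0,0,6,0,0,0,0,0,8,0,0,0,0,0,8,0,0,0,0]'; python3 -c "
from h import *
row((cab(-.095,0,.04),163.3))"
```

```text
clock: 40.5
position: [0.5057, 0.2084, 0.0416]
ee_rot: [0.0, 0.144, 0.99, -0.002]
contact_force: [-2.1, -10.7, 8.9]
width: 0.0295
clock: 41.0
position: [0.5078, 0.2157, 0.0416]
ee_rot: [0.0, 0.144, 0.99, -0.002]
contact_force: [-2.3, -7.8, 9.1]
width: 0.0293
t 41.0 pos [0.5078 0.2157 0.0416] w 0.0293 F [-2.3 -7.8  9.1]
[-0.2, 8.5, 1.6] [-0.2, 0.0, 0.1]
```

```bash
python3 -m jog '[0,2,0,0,0,0,0,4,0,0,0,0,0,6,0,0,0,0,0,7,0,0,0,0]';python3 -m jog '[0,1,0,0,0,0,0,2,0,0,0,0,0,2,0,0,0,0]';python3 -m jog '[0,1,0,0,0,0,0,2,0,0,0,0,0,2,0,0,0,0]'
```

```text
clock: 41.5
position: [0.5097, 0.222, 0.0416]
ee_rot: [-0.0, 0.144, 0.99, -0.002]
contact_force: [-2.7, -9.1, 8.0]
width: 0.0292
clock: 41.88
position: [0.5103, 0.224, 0.0416]
ee_rot: [0.0, 0.144, 0.99, -0.002]
contact_force: [-2.3, -9.3, 7.3]
width: 0.0292
clock: 42.25
position: [0.5104, 0.2246, 0.0416]
ee_rot: [-0.0, 0.144, 0.99, -0.003]
contact_force: [-3.3, -13.5, 10.1]
width: 0.0291
```

```bash
python3 -m jog '[0,1,0,0,0,0,0,2,0,0,0,0,0,2,0,0,0,0]';python3 -m jog '[0,1,0,0,0,0,0,2,0,0,0,0,0,2,0,0,0,0]'
```

```text
clock: 42.62
position: [0.51, 0.2249, 0.0416]
ee_rot: [-0.001, 0.144, 0.99, -0.004]
contact_force: [-4.7, -18.9, 12.1]
width: 0.0292
clock: 43.0
position: [0.5099, 0.225, 0.0415]
ee_rot: [-0.002, 0.144, 0.99, -0.006]
contact_force: [-5.0, -24.6, 14.0]
width: 0.029
```

```bash
python3 -m jog '[0,-3,0,0,0,0,0,-3,0,0,0,0]'; python3 -m jog '[0,0,0,0,0,0,0,0,0,0,0,0,0,0,0,0,0,0,0,0,-40,0,0,0,0,0,-80,0,0,0]' 0.35; python3 -c "
from h import *
row((cab(-.105,0,.35),163.3),(cab(0,0,.35),163.3))
d=shot('side');crop(d,140,80,320,260,3.3,'s1.png')
print((proj(d,[cab(-.095,0,.055),cab(-.095-.015,0.015,.0),cab(-.095-.015,-.015,.0)])-[140,80])*3.3)"
```

```text
clock: 43.25
position: [0.5099, 0.2249, 0.0415]
ee_rot: [-0.001, 0.144, 0.99, -0.004]
contact_force: [-4.2, -13.8, 11.3]
width: 0.0292
clock: 43.88
position: [0.5113, 0.2294, 0.1208]
ee_rot: [-0.001, 0.145, 0.989, -0.0]
contact_force: [0.3, -0.0, 0.6]
width: 0.0555
t 43.88 pos [0.5113 0.2294 0.1208] w 0.0555 F [ 0.3 -0.   0.6]
[-0.4, -15.8, -229.2] [-0.1, -0.1, 0.1]
[-0.5, 89.2, -229.3] [-0.1, -0.1, 0.1]
[[308.4579809  356.50620056]
 [298.54953109 420.7289477 ]
 [334.36306095 415.98329783]]
```

View pics/s1.png

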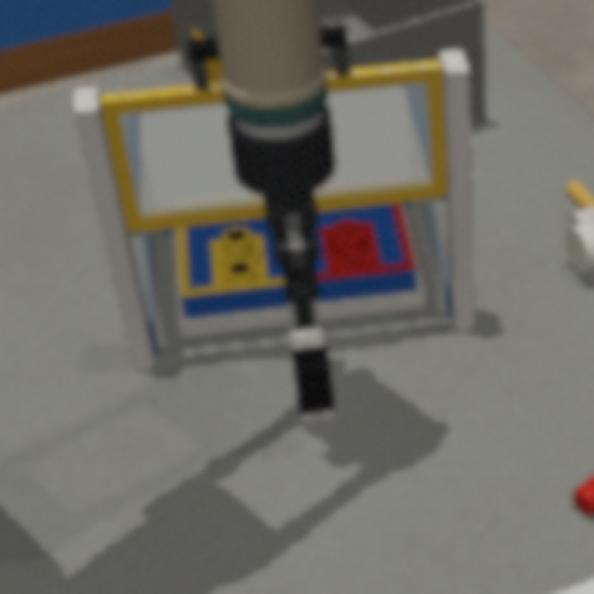

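```bash
python3 -m jog '[0,-10,-60,0,0,0,0,-10,-120,0,0,0,0,-10,-180,0,0,0,0,-10,-235,0,0,0,0,-10,-240,0,0,0,0,40,-240,0,0,0,0,89,-240,0,0,0,0,89,-240,0,0,0,0,89,-240,0,0,0]' 0.4; python3 -c "
from h import *
row(([.5388,.3153,.287],163.3))"
```

```text
clock: 45.05
position: [0.5367, 0.3142, 0.3588]
ee_rot: [-0.001, 0.145, 0.989, -0.001]
contact_force: [-0.2, 0.7, -0.2]
width: 0.0512
t 45.05 pos [0.5367 0.3142 0.3588] w 0.0512 F [-0.2  0.7 -0.2]
[-1.9, 1.9, 71.8] [-0.2, -0.1, 0.1]
```

```bash
python3 -m jog '[-1,1,25,0,0,0,-1,1,50,0,0,0,-1,1,65,0,0,0,-1,1,71,0,0,0,-1,1,71,0,0,0]'; python3 -m jog '[0,0,0,0,0,0,0,0,0,0,0,0,0,0,0,0,0,0,0,0,0,0,0,0]' 1 50; python3 -c "
from h import *
row((cab(0,0,.166),163.3))"
```

```text
clock: 45.68
position: [0.5385, 0.3148, 0.2898]
ee_rot: [0.0, 0.145, 0.989, -0.0]
contact_force: [-0.5, -0.6, -0.1]
width: 0.0513
clock: 46.18
position: [0.5388, 0.3153, 0.2903]
ee_rot: [0.001, 0.145, 0.989, 0.001]
contact_force: [-0.1, -0.5, 3.3]
width: 0.0133
t 46.17 pos [0.5388 0.3153 0.2903] w 0.0133 F [-0.1 -0.5  3.3]
[1.0, -1.0, 124.3] [0.1, 0.1, 0.0]
```

```bash
python3 -m jog '[0,0,3,0,0,0,0,0,9,0,0,0,0,0,16,0,0,0,0,0,23,0,0,0,0,0,30,0,0,0,0,0,37,0,0,0,0,0,44,0,0,0,0,0,51,0,0,0,0,0,57,0,0,0,0,0,60,0,0,0]'; python3 -m jog '[0,0,3,0,0,0,0,0,9,0,0,0,0,0,16,0,0,0,0,0,23,0,0,0,0,0,30,0,0,0,0,0,36,0,0,0,0,0,41,0,0,0,0,0,45,0,0,0,0,0,48,0,0,0,0,0,50,0,0,0]';python3 -c "
from h import *
row((cab(0,0,.166),163.3))"
```

```text
clock: 47.42
position: [0.5387, 0.3153, 0.2292]
ee_rot: [0.0, 0.145, 0.989, 0.0]
contact_force: [3.6, 2.6, 4.3]
width: 0.013
clock: 48.68
position: [0.5388, 0.3153, 0.1791]
ee_rot: [0.0, 0.145, 0.989, 0.0]
contact_force: [3.3, 4.0, 4.0]
width: 0.0129
t 48.67 pos [0.5388 0.3153 0.1791] w 0.0129 F [3.3 4.  4. ]
[0.9, -0.8, 13.1] [0.0, 0.0, 0.0]
```

```bash
python3 -m jog '[0,0,1,0,0,0,0,0,2,0,0,0,0,0,3,0,0,0,0,0,4,0,0,0,0,0,5,0,0,0,0,0,6,0,0,0,0,0,7,0,0,0]'; python3 -m jog '[0,0,0.5,0,0,0,0,0,1,0,0,0,0,0,1.5,0,0,0,0,0,2,0,0,0,0,0,2.5,0,0,0,0,0,3,0,0,0]'
```

```text
clock: 49.55
position: [0.5388, 0.3153, 0.1723]
ee_rot: [0.0, 0.145, 0.989, 0.0]
contact_force: [3.4, 4.0, 4.7]
width: 0.0127
clock: 50.3
position: [0.5388, 0.3153, 0.1705]
ee_rot: [0.001, 0.145, 0.989, 0.0]
contact_force: [0.6, 3.1, 11.2]
width: 0.013
```

```bash
python3 -m jog '[0,0,0.5,0,0,0,0,0,1,0,0,0,0,0,1.5,0,0,0,0,0,2,0,0,0]'; python3 -m jog '[0,0,0.5,0,0,0,0,0,1,0,0,0,0,0,1.5,0,0,0,0,0,2,0,0,0]'
```

```text
clock: 50.8
position: [0.5388, 0.3153, 0.1704]
ee_rot: [0.001, 0.145, 0.989, 0.001]
contact_force: [-0.8, 1.4, 19.5]
width: 0.0126
clock: 51.3
position: [0.5388, 0.3153, 0.1703]
ee_rot: [0.002, 0.145, 0.989, 0.001]
contact_force: [-1.9, 0.1, 26.9]
width: 0.013
```

```bash
python3 -m jog '[0,0,-2,0,0,0,0,0,-4,0,0,0]'; python3 -m jog '[0,0,0,0,0,0,0,0,0,0,0,0,0,0,0,0,0,0,0,0,-30,0,0,0,0,0,-80,0,0,0,0,0,-130,0,0,0]' 0.4; python3 -m jog '[0,-60,-20,0,0,0,0,-120,-20,0,0,0,0,-180,-20,0,0,0,0,-240,-20,0,0,0,0,-300,-20,0,0,0,0,-300,-20,0,0,0]'; python3 -c "
from h import *
d=shot('side');crop(d,140,40,320,220,3.3,'s1.png');crop(d,220,230,450,420,3.4,'s2.png')
P=[cab(0,.13,.134),cab(0,-.13,.134),cab(-.095,0,.055),cab(0,0,.166)]
print((proj(d,P)-[140,40])*3.3)
d=shot('top','t4.png');crop(d,80,140,245,280,4.8,'c1.png');print((proj(d,P)-[80,140])*4.8);row(([.4,0,.3],163.3))"
```

```text
clock: 51.55
position: [0.5388, 0.3153, 0.1704]
ee_rot: [0.001, 0.145, 0.989, 0.001]
contact_force: [4.4, 4.1, 1.5]
width: 0.0132
clock: 52.3
position: [0.5378, 0.3146, 0.2999]
ee_rot: [-0.001, 0.145, 0.989, -0.001]
contact_force: [1.3, 0.4, 0.3]
width: 0.0515
clock: 53.05
position: [0.4507, 0.0243, 0.3193]
ee_rot: [-0.001, 0.148, 0.989, -0.001]
contact_force: [0.3, 2.0, 1.0]
width: 0.0515
[[129.16646044 360.94851045]
 [443.61635165 324.68589498]
 [308.4579809  488.50620056]
 [284.24144574 309.64389065]]
[[390.33619425 587.98591447]
 [537.47746667 145.32098679]
 [650.73047302 424.4224899 ]
 [449.26417917 356.37605449]]
t 53.15 pos [0.4521 0.0274 0.3194] w 0.0513 F [-0.4 -0.5  0.3]
[41.9, -41.3, 19.4] [0.0, -0.0, -0.1]
```

View pics/s1.png

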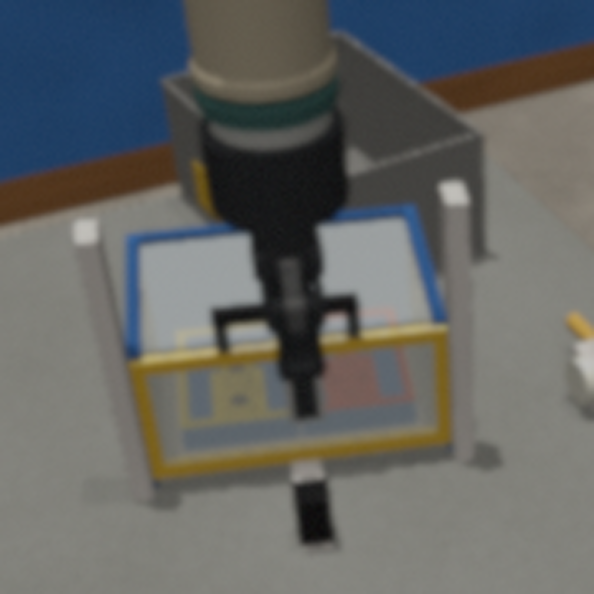

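View pics/c1.png

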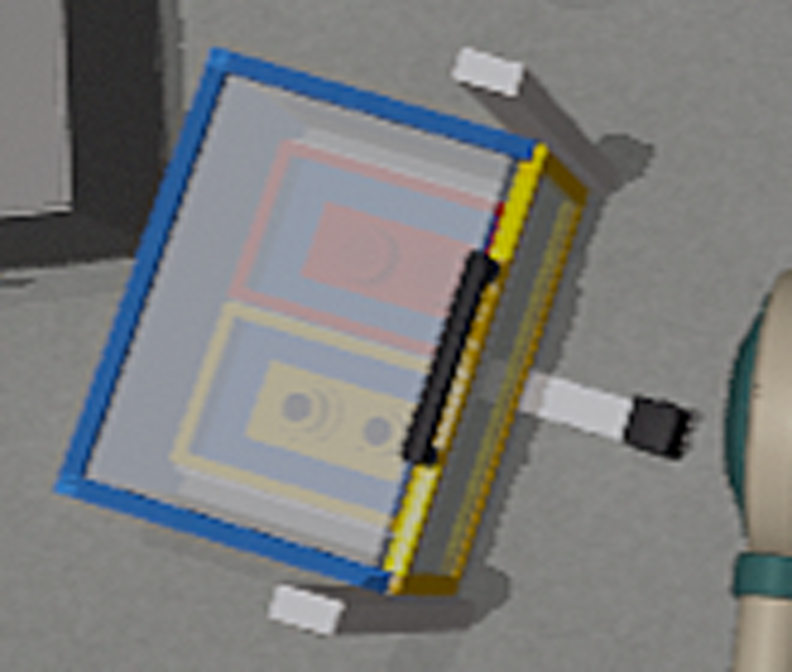

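View pics/s2.png

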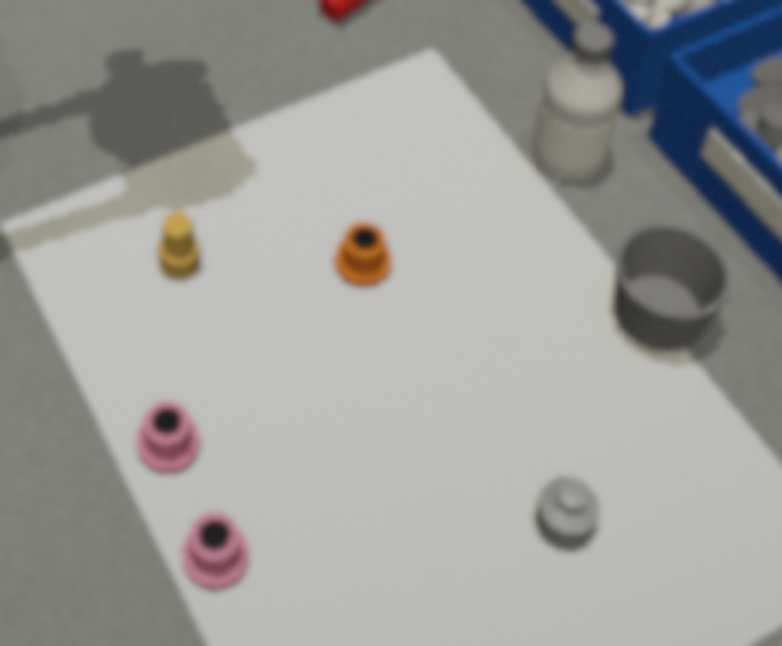

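```bash
python3 -c "
from h import *
print(sign_off())"
```

```text
the job is handed in; nothing more can be done
None
```

The job is done and handed in at about 53 s of the 210 s allowed. I raised the window to its upper stop and drew the tray out about 180 mm. I put both yellow collars in the yellow-rimmed bin and both red caps in the red-rimmed bin. Then I pushed the tray back against the wall and lowered the window slowly onto its lower stop.

**Last checks:**
- **Window:** its upper edge and bar were within about 2 mm of where the calibration puts them when closed.
- **Tray:** the grip block was within about 2 mm of its home position.
- **Bins:** both stand in the tray. The last picture shows both collars and one cap through the lid; the window bar hides the other cap. An earlier picture, before I pushed the tray in, showed both caps in the bin.
- **Left alone:** the orange and pink look-alikes and the other bench items showed no movement in the pictures.
- **Forces:** the highest wrist reading I saw was about 33 N, at the upper stop.

**At odds with the description:** at the start the window stood about 10 mm open and the tray about 8 mm out from home. Both are now fully closed and home.

I saw no grip slackening, and no part was knocked aside.

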